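# Nip up the shaker's transport-lock screw with the hex key turned end for end

### The arm

A 6-joint arm with a two-finger parallel gripper is mounted at the origin on the work surface. World frame = base frame: x ahead of the robot, y to its left, z up, the work surface at z = 0. Lengths are in m, angles in rad, forces in N, time in s.
With the tool pointing down it reaches from about 0.35 to 0.925 m from the base axis. Payload 6.4 kg.
Tool frame: the origin (TCP) lies at the very end of the fingers, on their centre line; the grasp point (between the pads) lies 19 mm behind it; z points along the fingers, y is the line along which they close (so a half turn about z gives the same grasp; the last joint's range is limited). The gripper opens to 85 mm and grips with 20 to 120 N. Pads are 22 mm wide; open, the fingers measure 114 mm over their backs; the gripper's body (76 mm by 85 mm) begins 54 mm behind the grasp point. The pads swing forward as they close: fully open they stand 13 mm farther back than shut.
Start: joints at [-1.483, 0.245, 1.558, -0, 1.339, -0.174], TCP at [0.168, -0.628, 0.231] pointing down, gripper open.
Joint ranges: [-3.13, 3.13], [-1.02, 2.26], [0.13, 2.54], [-0.95, 4.09], [0.21, 2.88], [-2.74, 2.74]. Speed limits (rad/s): [2.57, 2.57, 3.14, 3.14, 3.14, 3.14].

### API

Orientations are given as a rotation vector (axis times angle).
In Python, from station import ctrl, grab_frame, camera_params gives the robot as it stands.
- The arm moves only by the shell command python3 -m inch 'ROWS' [OPENING] [FORCE]. ROWS is JSON, a list of rows, each an object of numbers: "x", "y", "z": the shift along the tool's x, y, z in m; "twist": the turn about the tool's z in degrees. A call has 1 to 20 rows; each row shifts and turns the commanded pose from where the row before left it, along the tool's axes as they then stand; what a row does not reach is not made up. A row lasts 1/8 s, in which the tool goes at most 62.5 mm and 10.7 degrees, less where a joint would pass 70% of its speed; a pose out of reach is approached as far as the arm can. A call with a gripper value outside its range is refused whole. OPENING is the opening, from 0 (shut) to 1 (fully open), set as the call begins (- or left out, the last holds). The fingers move at their own pace and stop on an object; FORCE is the grip in N (left out, the last holds). Time passes only in rows, so rows that do not move let the fingers close. It gives the time, the measured TCP pose, the force, the opening and the grip force at its end, in the units of the state.
- ctrl.observe(): the state, without advancing time (a new reading comes with each control period).
- grab_frame(name): name is "side" or "top"; returns the picture (480x640x3 uint8, red, green, blue); there is no depth.
- camera_params(name): a dict with "fx", "fy", "cx", "cy" (pixels), "k1" (the pictures are not rectified: a ray, as slopes to the right and down, at radius r is drawn at 1 + k1 r^2 times it, then the intrinsics apply), "rvec" (rotation vector, rad) and "tvec" (3), from world to camera coordinates, as OpenCV has them. Camera axes: x right, y down, z forward; pixel columns grow to the right and rows downward; lengths in m; the calibration is good to about 2 mm. A picture is of the moment at which its call begins. camera_params takes no time and is no camera call.
- ctrl.sign_off(): hands the job in; it is judged then, once.
The state is a dict: "t": time; "joint_positions": joint angles; "qvel": joint speeds; "tau": joint torques, N m; "ee_pos": TCP position; "orientation": TCP orientation; "ft_force": force on the tool from outside, world axes, zero at the start; "wrist_torque": the same for the moment, N m; "grip_width": opening from 0.0 (shut) to 1.0 (fully open); "finger_force": force on a finger pad.
Only numpy, scipy, OpenCV 4.12 (cv2) and the standard library are available. Lean on these libraries where they do the work, as an engineer would, in place of code of your own. Each camera call takes 0.05 s, during which the arm holds its last target. There are 200 camera calls.

### The job

The shaker is being moved: its transport-lock screw has been run down finger-tight with the long end of the hex key, which still stands in it. Pull the key out, flip it so that its short end sits fully home in the screw, then push near the end of the long arm, clockwise seen from above, until the screw is tight against its stop. Leave the key in the screw with its short end home, let go of it, and do not disturb the plates and other things around.

Things in the scene. Friction and masses are not known exactly. Their poses are not given: they have to be found in the camera images.
- shaker: microplate shaker, fixed: white housing 300 x 260 mm, sloping control panel on its -x side, and an aluminium platform 290 x 240 mm, its top 100 mm above the bench, with four plate bays bordered by rails 5 mm high. Origin on the bench under the platform's centre, z up. The transport-lock screw stands in the platform's centre in a red ring.
- socket (a point): centre of the mouth of the lock screw's hexagon socket: knurled steel head, 26 mm diameter, 20 mm tall, its top (this point) 120 mm above the bench. Socket 12.4 mm over flats, floor 18 mm below the mouth. z points up out of it; x points to a corner of the hexagon (a corner every 60 degrees) and turns with the screw.
- lock_screw (a joint): turn of the lock screw (rad): 0 to 0.06 at the start, grows as it is tightened, clockwise seen from above; solid stop (fully tight) at 0.90. Stiff all the way, about 0.5 N m: 5 N near the end of the long arm. It stays where it is left. The key has up to 0.25 rad of play and spring in the socket before it drives the screw.
- hex_key: L-shaped 12 mm hexagon key, bare steel, 0.18 kg: long arm 125 mm, short arm 57 mm, bend radius 14 mm. Origin where the arms' centre lines cross at the bend; short arm along +x, long arm along -z; two flats, 12 mm apart, face +-y. At the start the long arm stands on the socket's floor: bend 227 mm above the bench, short arm level to 0.1 rad, pointing at the robot (within 0.5 rad of -x).
- short_tip (a point): centre of the end face of the key's short arm, 57 mm from the key's origin; its edges are tapered: 5 mm along the arm, 2 mm across, like those of the long arm.
- long_tip (a point): centre of the end face of the key's long arm, 125 mm from the key's origin. With the short end home in the socket the long arm lies 159 mm above the bench at the bend; let go, it droops by up to about 0.08 rad towards this end.
- plate_front: a loose white 48-well microplate, 128 x 86 x 15 mm, amber wells, in the shaker bay nearest the robot on its left; its top is about 115 mm above the bench; origin under its centre. The swung long arm passes about 35 mm above it. Leave alone.
- plate_rear: the same with grey wells, in the far right bay. Leave alone.
- bottle: amber glass bottle with blue cap, 72 mm diameter, 150 mm tall, standing on the bench; origin under its centre. Leave alone.
- tip_box: blue box of yellow pipette tips, 122 x 82 x 64 mm, on the bench; origin under its centre. Leave alone.
- tube_rack: green rack of capped tubes, 75 x 160 mm, 101 mm tall, on the bench; origin under its centre. Leave alone.
- key_holder: orange plastic holder with the five smaller hex keys of the set, 30 x 110 mm, about 61 mm tall, on the bench; origin under its centre. Leave alone.
- timer: white lab timer, 65 x 65 x 18 mm, lying on the bench; origin under its centre. Leave alone.
Mind the look-alikes: they are no part of the job. What is shaped like the hex_key but pink, purple or red is not meant.

How it is judged:
On the way, in this order (a step that is already met when the one before it is completed fails the run):
1. the key is flipped: its short end is home in the lock screw's socket, and the screw has not been turned yet (horizontal distance between short_tip and socket below 0.004 m and z of short_tip in the frame of socket between -0.022 and -0.013 m and value of joint lock_screw below 0.2 rad), for 0.2 s.
2. the screw is being turned by the fingers working on the outer half of the long arm, with the short end in the socket (horizontal distance between short_tip and socket below 0.004 m and z of short_tip in the frame of socket between -0.022 and -0.013 m and value of joint lock_screw above 0.3 rad and distance between the grasp point and long_tip below 0.06 m and contact force between the fingers and hex_key above 1 N), for 0.1 s.
3. the screw is tight (value of joint lock_screw above 0.8 rad), for 0.1 s.
At the end, for the whole second after the job is handed in: The lock screw is turned to its stop (at least 0.80 of 0.90 rad) and the released key is at rest in it with the short end home: its end face at least 13 mm below the mouth of the 18 mm deep socket and within 4 mm of the socket's axis (value of joint lock_screw above 0.8 rad and horizontal distance between short_tip and socket below 0.004 m and z of short_tip in the frame of socket between -0.022 and -0.013 m and linear speed of hex_key below 0.02 m/s); the robot touches nothing.
It fails at once if a microplate on the shaker is shifted by more than 20 mm (distance of any of plate_front, plate_rear from where it was at the start of the episode above 0.02 m).
It fails at once if the bottle, tip box, tube rack, key holder or timer is shifted by more than 30 mm (distance of any of bottle, tip_box, tube_rack, key_holder, timer from where it was at the start of the episode above 0.03 m).
It also fails if it takes over 72 s, if anything falls off the work surface, if the arm or the gripper's body presses on something with over 40 N, if the wrist force passes 120 N, or if a joint passes its speed limit or range.

## Working session

There is one attempt and no reset: what is moved stays moved. The work goes in short steps, Python scripts to look and compute and a shell command to move; the robot and the scene stay as the last step left them, time stands still between calls to the robot, and variables do not carry over. Pictures are saved under pics/ and viewed, at most 10 in all, crops included, and the job is handed in when it is done.

```bash
mkdir -p pics; ls; python3 - <<'E'
from station import ctrl, grab_frame, camera_params
import cv2,numpy as np
s=ctrl.observe();print(s)
for n in("side","top"):
    im=grab_frame(n);cv2.imwrite(f"pics/{n}0.png",im[:,:,::-1]);p=camera_params(n);print(n,p)
    R=cv2.Rodrigues(np.array(p["rvec"],float))[0];print("cam at",-R.T@np.array(p["tvec"]))
E
```

```text
pics
{'t': 0.0, 'joint_positions': array([-1.48309798e+00,  2.45793960e-01,  1.55906061e+00, -1.62831319e-06,
        1.33870494e+00, -1.74090848e-01]), 'qvel': array([ 1.84807329e-04, -5.15439125e-04,  1.56851857e-03,  6.45128543e-04,
        1.93130131e-03, -3.63373153e-05]), 'tau': array([-3.06304919e-04, -4.29506242e+01, -3.26131082e+01, -1.48217573e-04,
        5.29062760e-03,  1.04685003e-05]), 'ee_pos': array([ 0.1681856 , -0.62726547,  0.23016815]), 'orientation': array([-3.11276962e+00, -4.09788348e-01, -1.30846526e-04]), 'ft_force': array([-0.10852419,  0.20882081, -0.3943681 ]), 'wrist_torque': array([0.00808193, 0.02129909, 0.03361917]), 'finger_force': 0.0, 'grip_width': 1.001318989919988}
side {'fx': 609.5528973989826, 'fy': 609.5528973989826, 'cx': 323.4054874776536, 'cy': 249.42640163829014, 'k1': -0.11487283452140541, 'rvec': array([ 0.81788711, -2.61997202,  1.0367454 ]), 'tvec': array([0.50414816, 0.34035368, 1.39375923])}
cam at [0.03041793 0.87113856 1.24609917]
top {'fx': 606.1054043993767, 'fy': 606.1054043993767, 'cx': 316.03956485966347, 'cy': 239.0532725547282, 'k1': 0.02012252950752133, 'rvec': array([ 2.16960686, -2.19008218,  0.06826642]), 'tvec': array([0.02035601, 0.58059618, 1.65949129])}
cam at [ 4.59212376e-01 -8.80396539e-04  1.69721562e+00]
```

View pics/side0.png

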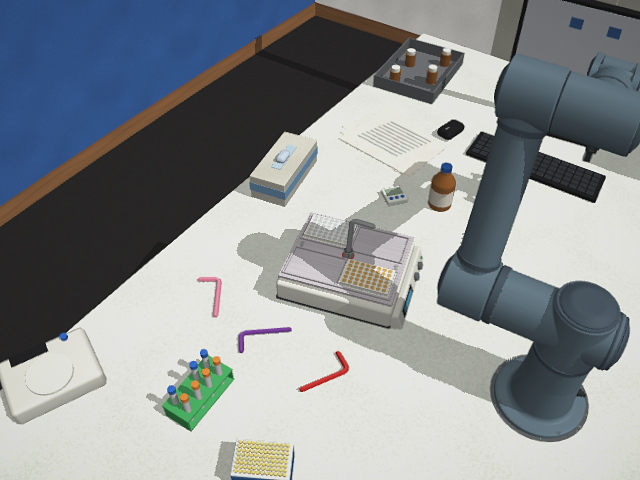

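View pics/top0.png

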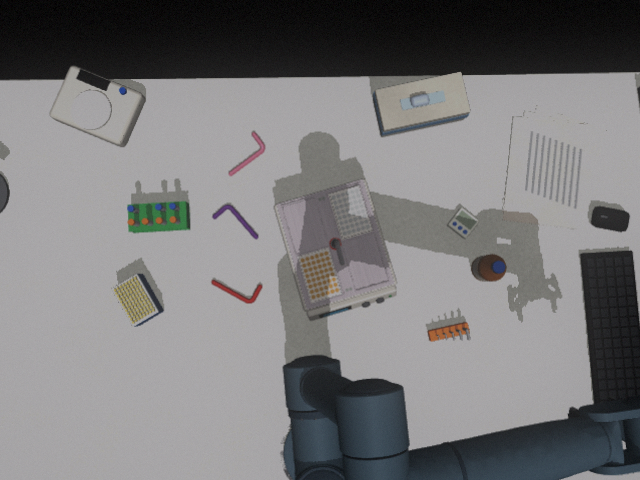

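The side view shows the steel key upright in the shaker, with its bend near (350,224) and short tip near (375,225). In the top view the bend is near (335,243) and the tip near (342,263).

Candidates (top-view pixels): steel key (337,252), pink (250,155), purple (237,221), red (240,292), and the small keys in the orange holder (448,330). I choose the bare steel one in the lock screw and will check it in a close crop.

```bash
python3 - <<'E'
import cv2,numpy as np
a=cv2.imread("pics/side0.png")[205:275,320:400];b=cv2.imread("pics/top0.png")[225:295,300:380]
f=lambda i:cv2.resize(i,None,fx=5,fy=5,interpolation=cv2.INTER_CUBIC)
def g(i,x0,y0):
    o=f(i)
    for k in range(0,80,10): cv2.putText(o,str(x0+k),(k*5,8),0,.3,(255,0,0)); cv2.line(o,(k*5,0),(k*5,350),(255,120,0),1) if k%20==0 else 0
    for k in range(0,70,10): cv2.putText(o,str(y0+k),(0,k*5+4),0,.3,(0,0,255))
    return o
cv2.imwrite("pics/crop0.png",np.hstack([g(a,320,205),g(b,300,225)]))
E
```

```text
(no output)
```

View pics/crop0.png

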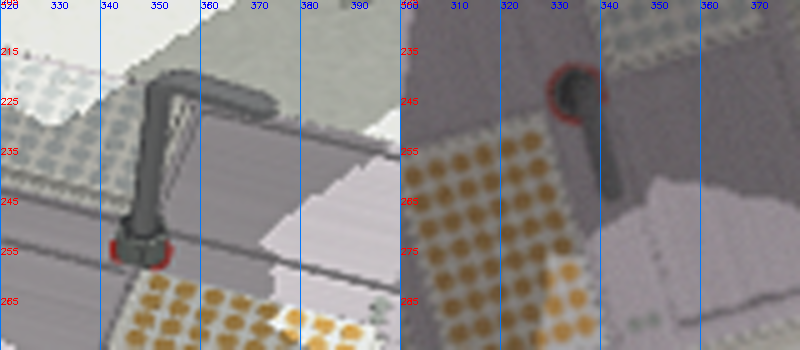

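The crop confirms the choice: the dark steel key stands in the red ring. In the side view the tip end is about (374,225), the bend (352,221) and the ring (348,253). In the top view the tip is about (342,264) and the ring (335,243).

```bash
cat > h.py <<'E'
import cv2,numpy as np
from station import ctrl,grab_frame,camera_params
from scipy.spatial.transform import Rotation as Ro
def ray(n,uv):
    p=camera_params(n);R=Ro.from_rotvec(p["rvec"]).as_matrix();K=np.array([[p["fx"],0,p["cx"]],[0,p["fy"],p["cy"]],[0,0,1]])
    q=cv2.undistortPoints(np.array([[uv]],float),K,np.array([p["k1"],0,0,0.]))[0,0]
    return -R.T@p["tvec"],R.T@np.array([*q,1.])
def plane(n,uv,z):
    c,d=ray(n,uv);return c+d*(z-c[2])/d[2]
def tri(a,b):
    c,d=ray("side",a);e,f=ray("top",b)
    s=np.linalg.lstsq(np.c_[d,-f],e-c,rcond=None)[0];P,Q=c+d*s[0],e+f*s[1]
    return (P+Q)/2,np.linalg.norm(P-Q)
def proj(n,X):
    p=camera_params(n);K=np.array([[p["fx"],0,p["cx"]],[0,p["fy"],p["cy"]],[0,0,1]])
    return cv2.projectPoints(np.array([X],float),p["rvec"],p["tvec"],K,np.array([p["k1"],0,0,0.]))[0].ravel()
def tool():
    s=ctrl.observe();R=Ro.from_rotvec(s["orientation"]).as_matrix();return s,s["ee_pos"],R
E
python3 - <<'E'
from h import *
ims={n:cv2.imread(f"pics/{n}0.png") for n in("side","top")}
win={"side":(320,400,205,275),"top":(322,350,230,258)}
for n,(a,b,c,d) in win.items():
    im=ims[n][c:d,a:b].astype(int);m=(im[...,2]>im[...,1]+40)&(im[...,0]<im[...,2]-40)
    if n=="side": m[:35]=0;m[:, :17]=0;m[:,36:]=0;m[64:]=0
    y,x=np.nonzero(m);(cx,cy),(w,h),an=cv2.minAreaRect(np.c_[x,y].astype(np.float32)); (ex,ey),r=cv2.minEnclosingCircle(np.c_[x,y].astype(np.float32))
    print(n,"ring",a+ex,c+ey,r,m.sum(),x.min()+a,x.max()+a,y.min()+c,y.max()+c,plane(n,(a+ex,c+ey),.1))
# dark key mask in top
t=ims["top"][230:272,322:352].max(2);m=(t<75).astype(np.uint8);y,x=np.nonzero(m[18:]);print("shaft px",x.mean()+322,y.mean()+248,y.max()+248)
l=cv2.fitLine(np.c_[x+322,y+248].astype(np.float32),cv2.DIST_L2,0,.01,.01).ravel();print(l)
if l[1]<0:l[:2]*=-1
end=l[2:]+l[:2]*(y.max()+248.5-l[3])/l[1]
print("tip top",end,plane("top",end,.227))
print("tip tri",tri((374.3,225.5),end))
d=plane("top",l[2:]+l[:2]*8,.227)-plane("top",l[2:]-l[:2]*8,.227);print("heading",np.arctan2(d[1],d[0]))
print("bend tri",tri((351.5,221.5),tuple(proj("top",plane("top",end,.227)-.057*np.r_[d[:2]/np.linalg.norm(d[:2]),0]))),plane("top",end,.227)-.057*np.r_[d[:2]/np.linalg.norm(d[:2]),0])
s,p,R=tool();print(p,R.round(3))
E
```

```text
side ring 347.9166660308838 254.5 6.103946208953857 17 342 354 253 258 [ 0.56297325 -0.03831523  0.1       ]
top ring 332.0 245.0 4.472236156463623 4 330 334 241 249 [ 0.55889131 -0.02782889  0.1       ]
shaft px 339.5869565217391 256.04347826086956 264
[2.8423673e-01 9.5875412e-01 3.3958694e+02 2.5604349e+02]
tip top [342.09400179 264.5       ] [ 0.50338342 -0.04962338  0.227     ]
tip tri (array([ 0.50275867, -0.04982229,  0.22931492]), np.float64(0.0012396413224440039))
heading -2.86532518558151
bend tri (array([ 0.55749955, -0.03461798,  0.22402132]), np.float64(0.0020736722404920845)) [ 0.55822199 -0.03407569  0.227     ]
[ 0.16820672 -0.62732819  0.23027106] [[ 0.966  0.259 -0.   ]
 [ 0.259 -0.966  0.002]
 [ 0.    -0.002 -1.   ]]
```

```bash
python3 -m inch '[{"z":-0.05},{"z":-0.05},{"x":0.033,"y":-0.029},{"x":0.033,"y":-0.029},{"x":0.033,"y":-0.029},{"x":0.033,"y":-0.029},{"x":0.033,"y":-0.029},{"x":0.033,"y":-0.029},{"x":0.033,"y":-0.029},{"x":0.033,"y":-0.029},{"x":0.033,"y":-0.029},{"x":0.033,"y":-0.029},{"x":0.033,"y":-0.029},{"x":0.033,"y":-0.029},{"x":0.033,"y":-0.029},{"x":0.033,"y":-0.029},{"x":0.033,"y":-0.029},{"x":0.033,"y":-0.029}]' 1
python3 - <<'E'
from h import *
s,p,R=tool();print(p,R.T@(np.array([.559,-.035,.168])-p),s["t"])
im=cv2.imread("pics/top0.png")[232:256,324:348].astype(int);m=(im[...,2]-im[...,1]>25);y,x=np.nonzero(m)
q=cv2.minAreaRect(np.c_[x,y].astype(np.float32));e=cv2.minEnclosingCircle(np.c_[x,y].astype(np.float32));c=np.array(e[0])+[324,232];print(m.sum(),c,e[1],plane("top",c,.1))
E
```

```text
[ 0.16820672 -0.62732819  0.23027106] [ 0.53078197 -0.47086952  0.06326251] 0.1
33 [334.68518543 243.12963009] 6.107562065124512 [ 0.56376999 -0.03497008  0.1       ]invalid input
```

```bash
python3 -m inch '[{"z":-0.05},{"z":-0.05}]'; python3 -m inch '[{"x":0.033,"y":-0.029,"z":0,"twist":0}]' 1; python3 -m inch --help
```

```text
t: 0.22
ee_pos: [0.1915, -0.5919, 0.2305]
orientation: [-3.115, -0.405, 0.0]
ft_force: [0.7, 0.4, 0.6]
grip_width: 0.999
finger_force: 0.0invalid input
invalid input: not JSON, or not a number
```

```bash
python3 -m inch '[{"x":0,"y":0,"z":-0.05,"twist":0},{"x":0,"y":0,"z":-0.05,"twist":0},{"x":0.033,"y":-0.029,"z":0,"twist":0},{"x":0.033,"y":-0.029,"z":0,"twist":0},{"x":0.033,"y":-0.029,"z":0,"twist":0},{"x":0.033,"y":-0.029,"z":0,"twist":0},{"x":0.033,"y":-0.029,"z":0,"twist":0},{"x":0.033,"y":-0.029,"z":0,"twist":0},{"x":0.033,"y":-0.029,"z":0,"twist":0},{"x":0.033,"y":-0.029,"z":0,"twist":0},{"x":0.033,"y":-0.029,"z":0,"twist":0},{"x":0.033,"y":-0.029,"z":0,"twist":0},{"x":0.033,"y":-0.029,"z":0,"twist":0},{"x":0.033,"y":-0.029,"z":0,"twist":0},{"x":0.033,"y":-0.029,"z":0,"twist":0},{"x":0.033,"y":-0.029,"z":0,"twist":0},{"x":0.033,"y":-0.029,"z":0,"twist":0},{"x":0,"y":0,"z":0,"twist":0}]' 1
python3 - <<'E'
from h import *
s,p,R=tool();print(p,R.T@(np.array([.559,-.035,.168])-p),s["t"],R[:,0])
E
```

```text
t: 2.48
ee_pos: [0.5587, -0.0409, 0.3305]
orientation: [-3.113, -0.416, 0.002]
ft_force: [0.3, -0.5, -0.9]
grip_width: 0.998
finger_force: 0.0
[ 0.55866632 -0.04086321  0.33046822] [ 0.00205031 -0.0054208   0.16247099] 2.475 [ 0.96492319  0.26252977 -0.00116374]
```

```bash
python3 -m inch '[{"x":0.002,"y":-0.0055,"z":0.02,"twist":0},{"x":0,"y":0,"z":0.03,"twist":0},{"x":0,"y":0,"z":0.03,"twist":0},{"x":0,"y":0,"z":0.03,"twist":0},{"x":0,"y":0,"z":0.03,"twist":0},{"x":0,"y":0,"z":0.022,"twist":0},{"x":0,"y":0,"z":0,"twist":0}]' 1
python3 -m inch '[{"x":0,"y":0,"z":0,"twist":0},{"x":0,"y":0,"z":0,"twist":0},{"x":0,"y":0,"z":0,"twist":0},{"x":0,"y":0,"z":0,"twist":0},{"x":0,"y":0,"z":0,"twist":0},{"x":0,"y":0,"z":0,"twist":0},{"x":0,"y":0,"z":0,"twist":0},{"x":0,"y":0,"z":0,"twist":0}]' 0 25
python3 - <<'E'
from h import *
a=grab_frame("side")[165:285,300:420,::-1];b=grab_frame("top")[195:315,280:400,::-1]
cv2.imwrite("pics/g1.png",cv2.resize(np.hstack([a,b]),None,fx=3.3,fy=3.3,interpolation=cv2.INTER_CUBIC))
E
```

```text
t: 3.35
ee_pos: [0.556, -0.0374, 0.1659]
orientation: [-3.113, -0.407, 0.009]
ft_force: [-0.5, 0.7, -0.1]
grip_width: 1.005
finger_force: 0.0
t: 4.35
ee_pos: [0.5593, -0.0382, 0.1699]
orientation: [3.112, 0.41, 0.002]
ft_force: [1.2, -4.5, 0.9]
grip_width: 0.137
finger_force: 25.0
```

View pics/g1.png

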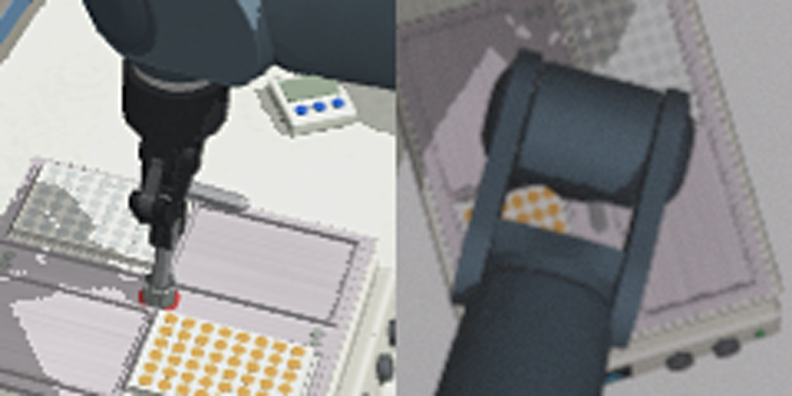

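The pads hold the long arm: the side view shows the key between the fingers above the red ring, with its tip to the right. I'll regrip 5 mm lower, at the balance point, so the key can swing, then lift.

```bash
python3 -m inch '[{"x":0,"y":0.001,"z":0,"twist":0},{"x":0,"y":0,"z":0.0025,"twist":0},{"x":0,"y":0,"z":0.0025,"twist":0},{"x":0,"y":0,"z":0,"twist":0}]' 0.3
python3 -m inch '[{"x":0,"y":0,"z":0,"twist":0},{"x":0,"y":0,"z":0,"twist":0},{"x":0,"y":0,"z":0,"twist":0},{"x":0,"y":0,"z":0,"twist":0}]' 0 20
python3 -m inch '[{"x":0,"y":0,"z":-0.005,"twist":0},{"x":0,"y":0,"z":-0.005,"twist":0},{"x":0,"y":0,"z":-0.01,"twist":0},{"x":0,"y":0,"z":-0.01,"twist":0},{"x":0,"y":0,"z":-0.01,"twist":0},{"x":0,"y":0,"z":-0.01,"twist":0},{"x":0,"y":0,"z":-0.01,"twist":0},{"x":0,"y":0,"z":0,"twist":0}]'
python3 - <<'E'
from h import *
a=grab_frame("side")[165:285,300:420,::-1];b=grab_frame("top")[195:315,280:400,::-1]
cv2.imwrite("pics/g2.png",cv2.resize(np.hstack([a,b]),None,fx=3.3,fy=3.3,interpolation=cv2.INTER_CUBIC))
E
```

```text
t: 4.95
ee_pos: [0.5585, -0.0378, 0.1637]
orientation: [-3.114, -0.41, 0.002]
ft_force: [0.4, 0.6, -0.6]
grip_width: 0.3
finger_force: 0.0
t: 5.45
ee_pos: [0.559, -0.0386, 0.1643]
orientation: [3.114, 0.41, 0.0]
ft_force: [0.7, -3.7, -2.1]
grip_width: 0.138
finger_force: 20.3
t: 6.45
ee_pos: [0.5595, -0.0382, 0.2256]
orientation: [3.114, 0.41, 0.003]
ft_force: [0.1, 0.3, -1.1]
grip_width: 0.134
finger_force: 19.5
```

View pics/g2.png

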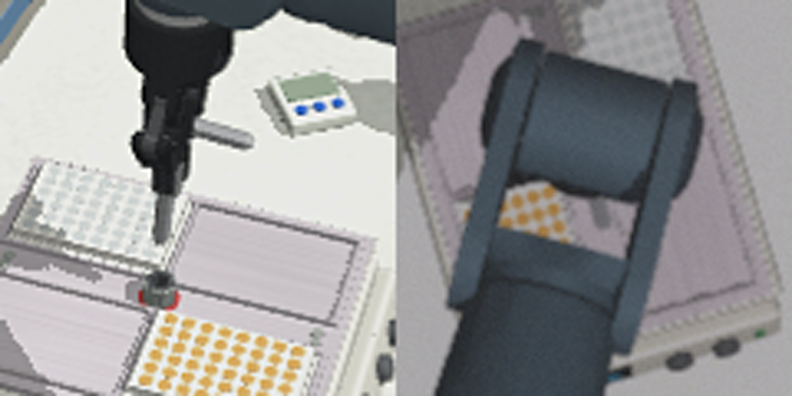

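The key is out and still upright: grip friction holds it, with the short arm to the right at about crop (225,135) and the socket free at (160,285). I'll seat the long tip 3 mm into the socket mouth and swing the tool on an arc towards the robot, so the key pivots between the pads.

```bash
python3 -m inch '[{"x":0,"y":0,"z":0.015,"twist":0},{"x":0,"y":0,"z":0.015,"twist":0},{"x":0,"y":0,"z":0.01,"twist":0},{"x":0,"y":0,"z":0.006,"twist":0},{"x":0,"y":0,"z":0,"twist":0}]'
python3 -m inch '[{"x":-0.007,"y":0,"z":0,"twist":0},{"x":-0.007,"y":0,"z":0,"twist":0},{"x":-0.0068,"y":0,"z":0.001,"twist":0},{"x":-0.0068,"y":0,"z":0.0014,"twist":0},{"x":-0.0065,"y":0,"z":0.0024,"twist":0},{"x":-0.0065,"y":0,"z":0.0024,"twist":0}]'
python3 - <<'E'
from h import *
a=grab_frame("side")[165:285,300:420,::-1];b=grab_frame("top")[195:315,280:400,::-1]
cv2.imwrite("pics/g3.png",cv2.resize(np.hstack([a,b]),None,fx=3.3,fy=3.3,interpolation=cv2.INTER_CUBIC))
E
```

```text
t: 7.18
ee_pos: [0.559, -0.0384, 0.178]
orientation: [3.114, 0.41, -0.0]
ft_force: [-0.9, -0.6, 0.0]
grip_width: 0.139
finger_force: 19.6
t: 7.92
ee_pos: [0.5195, -0.0488, 0.1712]
orientation: [3.115, 0.41, 0.001]
ft_force: [2.6, -1.2, 0.1]
grip_width: 0.135
finger_force: 20.6
```

View pics/g3.png

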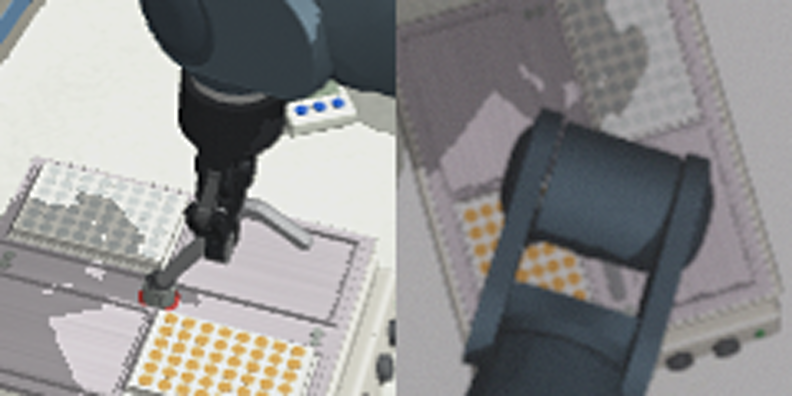

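The pivoting works: in the side view the long arm leans from the socket at (160,290) to the pads at (220,240), and the short arm now slopes down to (305,240). I'll continue the arc to about 66°, then lift.

```bash
python3 -m inch '[{"x":-0.006,"y":0,"z":0.0035,"twist":0},{"x":-0.006,"y":0,"z":0.0035,"twist":0},{"x":-0.0053,"y":0,"z":0.0045,"twist":0},{"x":-0.0053,"y":0,"z":0.0045,"twist":0},{"x":-0.0045,"y":0,"z":0.0053,"twist":0},{"x":-0.0045,"y":0,"z":0.0053,"twist":0},{"x":-0.0022,"y":0,"z":0.0036,"twist":0},{"x":-0.0022,"y":0,"z":0.0036,"twist":0},{"x":-0.001,"y":0,"z":0.002,"twist":0},{"x":0,"y":0,"z":0,"twist":0}]'
python3 -m inch '[{"x":0,"y":0,"z":-0.02,"twist":0},{"x":0,"y":0,"z":-0.03,"twist":0},{"x":0,"y":0,"z":-0.03,"twist":0},{"x":0,"y":0,"z":0,"twist":0},{"x":0,"y":0,"z":0,"twist":0}]'
python3 - <<'E'
from h import *
a=grab_frame("side")[165:285,300:420,::-1];b=grab_frame("top")[195:315,280:400,::-1]
cv2.imwrite("pics/g4.png",cv2.resize(np.hstack([a,b]),None,fx=3.3,fy=3.3,interpolation=cv2.INTER_CUBIC))
E
```

```text
t: 9.28
ee_pos: [0.4836, -0.0582, 0.135]
orientation: [-3.114, -0.41, 0.002]
ft_force: [-1.0, -1.1, 0.2]
grip_width: 0.134
finger_force: 19.7
t: 9.9
ee_pos: [0.4831, -0.0578, 0.2135]
orientation: [-3.113, -0.41, 0.004]
ft_force: [-0.5, 0.9, -1.9]
grip_width: 0.136
finger_force: 19.7
```

View pics/g4.png

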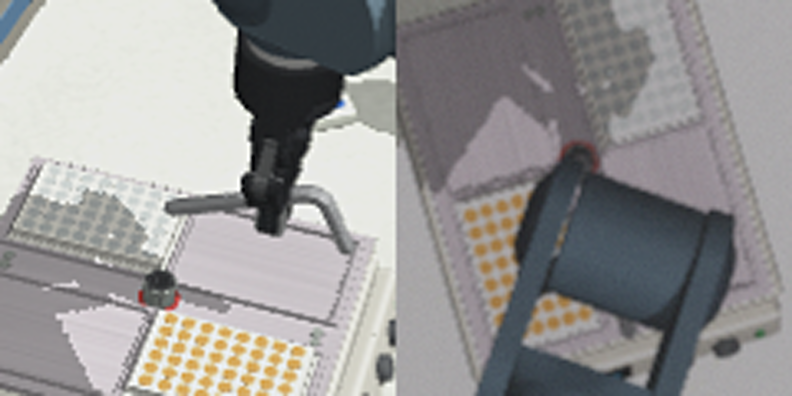

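Nearly level now: in the crop the long arm runs from (167,207) to the bend at (318,192), the short arm goes down to (346,247), and the socket mouth is at about (161,277). I'll measure both in the vertical plane of the tool.

```bash
python3 - <<'E'
from h import *
s,p,R=tool();X=R[:,0]*[1,1,0];X/=np.linalg.norm(X);N=np.array([-X[1],X[0],0])
def vp(uv):
    c,d=ray("side",uv);P=c+d*((p-c)@N)/(d@N);return np.array([(P-p)@X,P[2]]).round(4)
im=grab_frame("side")[:,:,::-1]
cv2.imwrite("pics/g4b.png",cv2.resize(im[210:265,335:415],None,fx=10,fy=10,interpolation=cv2.INTER_CUBIC))
C=lambda x,y:(300+x/3.3-.35,165+y/3.3-.35)
for n,q in dict(longtip=(167,207),mid=(205,203),short=(346,247),mouth=(161,277)).items():print(n,C(*q),vp(C(*q)),plane("side",C(*q),.12))
print(p,X,"sock by y", (np.array([.559,-.0385])-p[:2])@X[:2])
E
```

```text
longtip (350.2560606060606, 227.37727272727275) [0.0801 0.2004] [ 0.60091667 -0.10687933  0.12      ]
mid (361.7712121212121, 226.1651515151515) [0.0516 0.2143] [ 0.5785997  -0.12805417  0.12      ]
short (404.49848484848485, 239.49848484848488) [-0.0552  0.2061] [ 0.46257441 -0.15015735  0.12      ]
mouth (348.4378787878788, 248.58939393939394) [0.0814 0.1244] [ 0.56361556 -0.04025842  0.12      ]
[ 0.4828608  -0.05778675  0.2131853 ] [ 0.9659016   0.25890945 -0.        ] sock by y 0.0785364978576797
```

View pics/g4b.png

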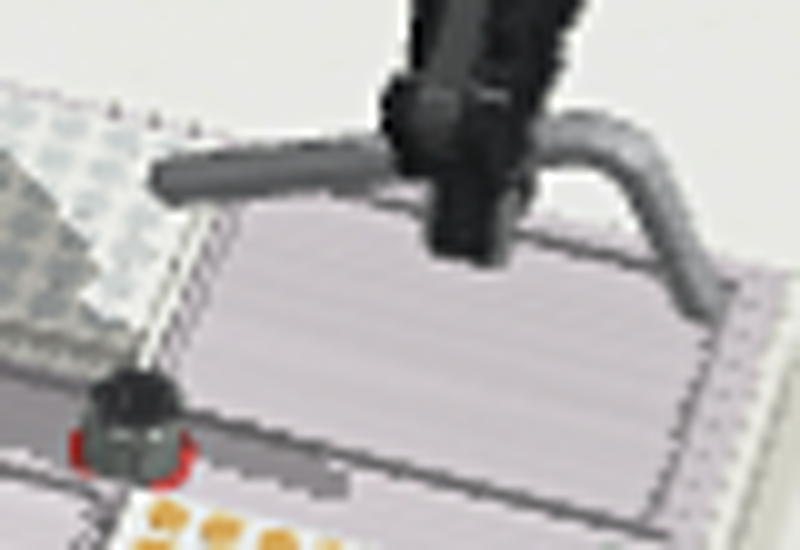

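```bash
python3 -m inch '[{"x":0.02,"y":0,"z":0,"twist":0},{"x":0.03,"y":0,"z":0,"twist":0},{"x":0.03,"y":0,"z":0,"twist":0},{"x":0.03,"y":0.0015,"z":0,"twist":0},{"x":0.03,"y":0,"z":0,"twist":0},{"x":0.023,"y":0,"z":0,"twist":0},{"x":0,"y":0,"z":0.02,"twist":0},{"x":0,"y":0,"z":0.02,"twist":0},{"x":0,"y":0,"z":0,"twist":0},{"x":0,"y":0,"z":0,"twist":0}]'
python3 - <<'E'
from h import *
im=grab_frame("side")[:,:,::-1];cv2.imwrite("pics/s5.png",im)
cv2.imwrite("pics/g5.png",cv2.resize(im[205:265,305:385],None,fx=10,fy=10,interpolation=cv2.INTER_CUBIC))
E
```

```text
t: 11.3
ee_pos: [0.6414, -0.0177, 0.1752]
orientation: [-3.115, -0.409, 0.0]
ft_force: [-0.0, -0.5, -1.8]
grip_width: 0.136
finger_force: 19.7
```

View pics/g5.png

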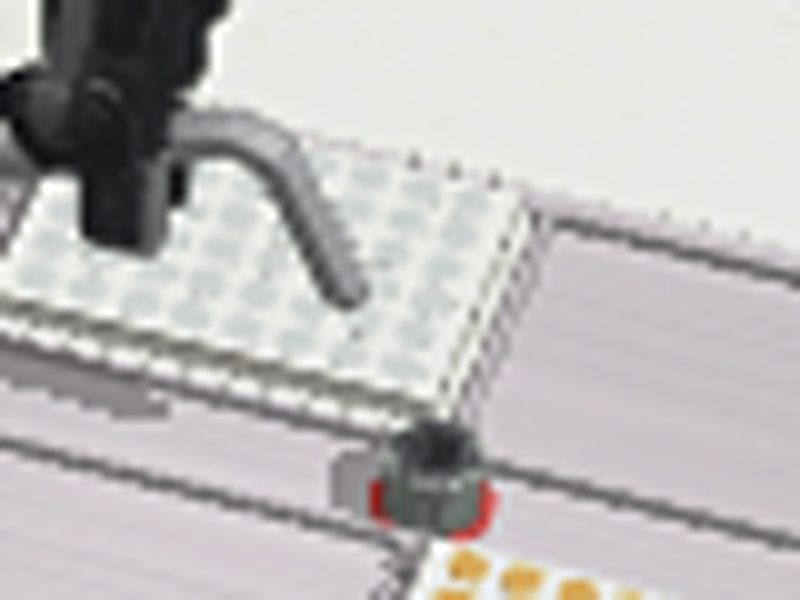

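The key hangs with its short tip at crop (350,300), beyond the screw whose mouth is at (437,450). plate_rear lies to the right of the fingers, so I'll stay above it.

```bash
python3 - <<'E'
from h import *
s,p,R=tool();X=R[:,0]*[1,1,0];X/=np.linalg.norm(X);N=np.array([-X[1],X[0],0])
def vp(uv):
    c,d=ray("side",uv);P=c+d*((p-c)@N)/(d@N);return np.array([(P-p)@X,P[2]]).round(4)
C=lambda x,y:(305+x/10-.45,205+y/10-.45)
for q in [(350,300),(437,450),(205,125)]:print(vp(C(*q)))
print(p,(np.array([.559,-.0385])-p[:2])@N,plane("side",C(437,450),.12))
E
```

```text
[-0.0568  0.1636]
[-0.0815  0.118 ]
[-0.018   0.2111]Traceback (most recent call last):
  File "<stdin>", line 7, in <module>
ValueError: matmul: Input operand 1 has a mismatch in its core dimension 0, with gufunc signature (n?,k),(k,m?)->(n?,m?) (size 3 is different from 2)
```

```bash
python3 -m inch '[{"x":0,"y":0,"z":0.015,"twist":0},{"x":0,"y":0,"z":0.015,"twist":0},{"x":0,"y":0,"z":0.012,"twist":0},{"x":0,"y":0,"z":0.009,"twist":0},{"x":0,"y":0,"z":0,"twist":0},{"x":-0.004,"y":0,"z":0,"twist":0},{"x":-0.004,"y":0,"z":0,"twist":0},{"x":0,"y":0,"z":0,"twist":0}]'
python3 -m inch '[{"x":-0.0026,"y":0,"z":-0.0054,"twist":0},{"x":-0.0031,"y":0,"z":-0.0051,"twist":0},{"x":-0.0036,"y":0,"z":-0.0048,"twist":0},{"x":-0.004,"y":0,"z":-0.0044,"twist":0},{"x":-0.0043,"y":0,"z":-0.004,"twist":0},{"x":0,"y":0,"z":0,"twist":0}]'
python3 - <<'E'
from h import *
im=grab_frame("side")[:,:,::-1];cv2.imwrite("pics/s6.png",im)
cv2.imwrite("pics/g6.png",cv2.resize(im[205:265,305:385],None,fx=10,fy=10,interpolation=cv2.INTER_CUBIC))
E
```

```text
t: 12.35
ee_pos: [0.6342, -0.0197, 0.1249]
orientation: [3.114, 0.41, 0.002]
ft_force: [-0.4, 0.5, -0.8]
grip_width: 0.137
finger_force: 19.7
t: 13.1
ee_pos: [0.617, -0.0243, 0.1485]
orientation: [3.115, 0.41, 0.001]
ft_force: [0.7, 0.2, -2.1]
grip_width: 0.133
finger_force: 19.7
```

View pics/g6.png

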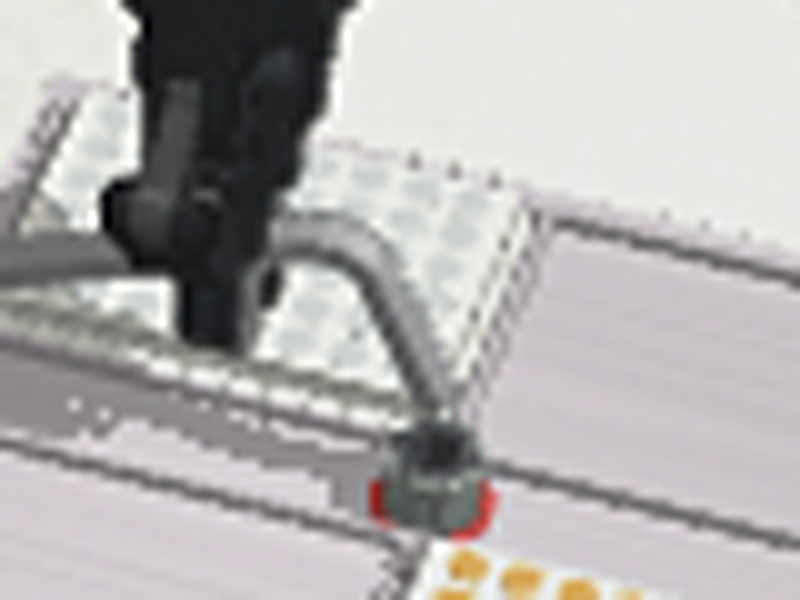

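There was no contact: the tip passed above the head, at about (440,405), and the tilt is unchanged. I'll go back and retry with a preload against the far side of the head before lifting.

```bash
python3 -m inch '[{"x":0.013,"y":0,"z":0,"twist":0},{"x":0.0125,"y":0,"z":0,"twist":0},{"x":0,"y":0,"z":0.013,"twist":0},{"x":0,"y":0,"z":0.0125,"twist":0},{"x":0,"y":0,"z":0,"twist":0},{"x":-0.004,"y":0,"z":0,"twist":0},{"x":-0.004,"y":0,"z":0,"twist":0},{"x":-0.003,"y":0,"z":0,"twist":0},{"x":-0.002,"y":0,"z":0,"twist":0}]'
python3 -m inch '[{"x":-0.0034,"y":0,"z":-0.0045,"twist":0},{"x":-0.0034,"y":0,"z":-0.005,"twist":0}]'
python3 -m inch '[{"x":-0.0034,"y":0,"z":-0.005,"twist":0},{"x":-0.0034,"y":0,"z":-0.005,"twist":0}]'
python3 - <<'E'
from h import *
im=grab_frame("side")[:,:,::-1];cv2.imwrite("pics/s7.png",im)
cv2.imwrite("pics/g7.png",cv2.resize(im[205:265,305:385],None,fx=10,fy=10,interpolation=cv2.INTER_CUBIC))
E
```

```text
t: 14.28
ee_pos: [0.6321, -0.0208, 0.1249]
orientation: [3.114, 0.409, 0.015]
ft_force: [9.4, 3.2, -0.1]
grip_width: 0.135
finger_force: 19.9
t: 14.52
ee_pos: [0.6249, -0.0226, 0.1342]
orientation: [3.114, 0.41, 0.011]
ft_force: [5.3, 1.6, -0.8]
grip_width: 0.132
finger_force: 19.4
t: 14.78
ee_pos: [0.6165, -0.0244, 0.1429]
orientation: [3.114, 0.41, 0.003]
ft_force: [2.6, 0.3, -1.8]
grip_width: 0.136
finger_force: 19.4
```

View pics/g7.png

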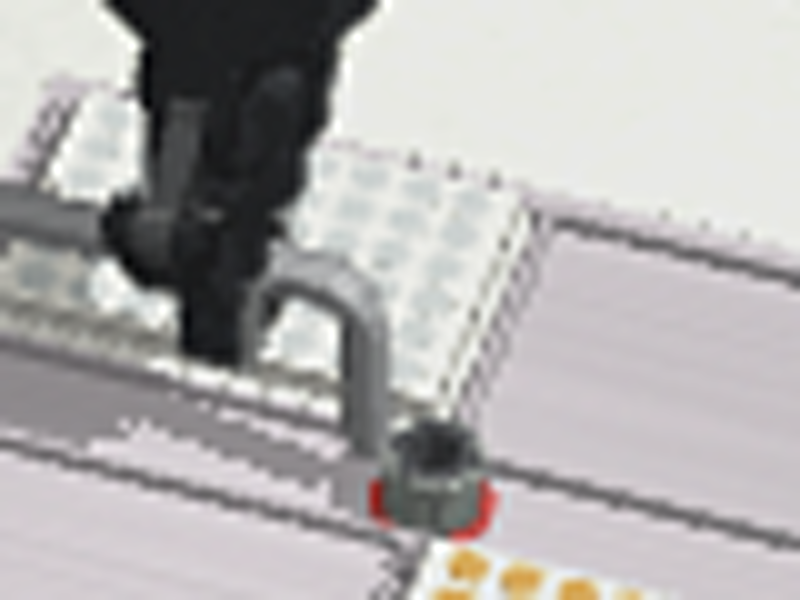

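The key now hangs short end down: in the crop the short arm is upright from (365,300) to (365,450), beside the head whose mouth is at (437,450). That was my 11th picture, one over the limit of 10, so I'll view no more and work from numbers only.

```bash
python3 - <<'E'
from h import *
im=cv2.imread("pics/s7.png").astype(int)
s,p,R=tool();X=R[:,0]*[1,1,0];X/=np.linalg.norm(X);N=np.array([-X[1],X[0],0])
def vp(uv):
    c,d=ray("side",uv);P=c+d*((p-c)@N)/(d@N);return np.array([(P-p)@X,P[2]]).round(4)
for r in range(237,250):print(r,im[r,336:356].mean(1).astype(int).tolist())
for q in [(341.1,238),(341.1,241),(341.1,244),(341.1,247),(348.3,249.5)]:print(q,vp(q))
print(p, (np.array([.559,-.0385])-p[:2])@N[:2])
E
```

```text
237 [216, 239, 214, 85, 89, 125, 142, 150, 231, 208, 208, 211, 229, 233, 233, 219, 186, 221, 143, 197]
238 [224, 237, 240, 67, 93, 99, 144, 143, 207, 210, 208, 208, 218, 233, 231, 185, 211, 190, 180, 165]
239 [219, 235, 227, 72, 95, 97, 125, 138, 222, 218, 208, 198, 229, 233, 218, 190, 235, 142, 196, 164]
240 [235, 230, 209, 72, 95, 97, 122, 135, 204, 220, 229, 234, 233, 231, 186, 224, 227, 181, 178, 171]
241 [237, 236, 193, 72, 89, 98, 122, 134, 194, 210, 210, 227, 234, 231, 191, 234, 152, 195, 168, 205]
242 [127, 172, 213, 75, 90, 98, 122, 135, 197, 212, 210, 206, 233, 205, 225, 219, 142, 178, 177, 205]
243 [132, 134, 123, 95, 94, 97, 123, 138, 213, 216, 237, 236, 231, 142, 236, 141, 183, 167, 207, 205]
244 [148, 164, 138, 86, 93, 97, 123, 128, 127, 169, 216, 237, 223, 188, 222, 145, 197, 169, 203, 202]
245 [236, 243, 223, 93, 93, 97, 123, 130, 133, 135, 122, 136, 180, 214, 176, 184, 181, 205, 201, 200]
246 [176, 201, 211, 83, 88, 95, 114, 131, 139, 170, 133, 131, 167, 229, 139, 200, 169, 204, 202, 202]
247 [108, 107, 124, 79, 94, 95, 114, 137, 199, 213, 121, 76, 85, 99, 106, 156, 175, 205, 203, 201]
248 [207, 181, 135, 103, 92, 95, 114, 131, 123, 83, 79, 70, 53, 63, 77, 90, 141, 207, 204, 202]
249 [207, 209, 210, 175, 90, 89, 115, 139, 82, 80, 60, 62, 46, 45, 44, 88, 132, 193, 206, 204]
(341.1, 238) [-0.0347  0.153 ]
(341.1, 241) [-0.0351  0.1423]
(341.1, 244) [-0.0355  0.1315]
(341.1, 247) [-0.0358  0.1206]
(348.3, 249.5) [-0.0551  0.1184]
[ 0.61619896 -0.02448105  0.14335041] 0.0012571401434747255
```

```bash
python3 -m inch '[{"x":0.001,"y":0,"z":-0.008,"twist":0},{"x":0,"y":0,"z":-0.01,"twist":0},{"x":0,"y":0,"z":-0.008,"twist":0},{"x":-0.01,"y":-0.0008,"z":0,"twist":0},{"x":-0.0105,"y":0,"z":0,"twist":0},{"x":0,"y":0,"z":0,"twist":0},{"x":0,"y":0,"z":0,"twist":0}]'
python3 - <<'E'
from h import *
im=grab_frame("side")[:,:,::-1];cv2.imwrite("pics/s8.png",im);im=im.astype(int)
s,p,R=tool();X=R[:,0]*[1,1,0];X/=np.linalg.norm(X);N=np.array([-X[1],X[0],0])
def vp(uv):
    c,d=ray("side",uv);P=c+d*((p-c)@N)/(d@N);return np.array([(P-p)@X,P[2]]).round(4)
for r in range(230,254):print(r,im[r,340:360].mean(1).astype(int).tolist())
print(p,vp((348.3,249.5)), (np.array([.559,-.0385])-p[:2])@N[:2])
E
```

```text
t: 15.7
ee_pos: [0.5968, -0.0288, 0.1678]
orientation: [-3.115, -0.41, 0.0]
ft_force: [0.2, 0.4, -1.7]
grip_width: 0.139
finger_force: 19.6
230 [43, 150, 199, 183, 122, 99, 90, 124, 180, 166, 168, 211, 237, 233, 221, 205, 221, 140, 179, 186]
231 [79, 228, 202, 189, 218, 203, 93, 84, 115, 167, 148, 153, 238, 232, 184, 209, 190, 181, 165, 203]
232 [157, 230, 219, 219, 231, 239, 214, 87, 96, 132, 148, 149, 222, 220, 187, 221, 143, 196, 167, 202]
233 [238, 208, 209, 208, 211, 237, 239, 84, 87, 99, 144, 150, 222, 189, 223, 211, 182, 178, 171, 201]
234 [236, 184, 209, 209, 208, 235, 218, 72, 89, 98, 128, 140, 220, 193, 235, 160, 195, 165, 200, 196]
235 [225, 228, 223, 229, 234, 235, 210, 68, 95, 99, 124, 133, 181, 226, 220, 149, 178, 171, 200, 199]
236 [209, 208, 209, 223, 233, 234, 227, 71, 95, 98, 124, 130, 161, 238, 173, 180, 166, 201, 199, 199]
237 [207, 209, 212, 228, 226, 209, 209, 73, 93, 92, 125, 133, 177, 224, 143, 196, 183, 197, 196, 196]
238 [165, 203, 225, 232, 221, 210, 210, 102, 87, 92, 124, 136, 194, 193, 181, 164, 202, 200, 198, 197]
239 [211, 224, 234, 233, 232, 218, 211, 
[... 853 characters left out ...]
206, 202, 201, 201, 201, 201, 201]
248 [109, 108, 124, 123, 76, 76, 79, 70, 53, 64, 72, 90, 141, 207, 204, 201, 202, 201, 201, 201]
249 [207, 179, 109, 117, 60, 82, 60, 62, 45, 45, 45, 88, 132, 193, 206, 203, 201, 202, 202, 201]
250 [138, 140, 144, 159, 129, 81, 68, 62, 44, 44, 49, 90, 95, 169, 202, 203, 204, 207, 204, 203]
251 [141, 141, 142, 128, 128, 82, 79, 54, 48, 48, 63, 86, 89, 118, 125, 128, 175, 197, 200, 203]
252 [144, 146, 143, 97, 111, 85, 110, 89, 96, 93, 98, 134, 152, 136, 135, 112, 107, 105, 121, 127]
253 [143, 142, 84, 72, 91, 86, 121, 134, 136, 121, 177, 123, 120, 113, 212, 212, 208, 178, 111, 116]
[ 0.59694549 -0.02873031  0.16790427] [-0.0356  0.1193] 0.0003815158710754399
```

```bash
python3 - <<'E'
from h import *
s,p,R=tool();X=R[:,0]*[1,1,0];X/=np.linalg.norm(X);N=np.array([-X[1],X[0],0])
def vp(uv):
    c,d=ray("side",uv);P=c+d*((p-c)@N)/(d@N);return np.array([(P-p)@X,P[2]]).round(4)
for q in [(349.6,245.7),(349.5,235),(348.3,249.5),(348.0,249.5),(348.5,250)]:print(q,vp(q))
im=cv2.imread("pics/s8.png").astype(int);r=(im[...,2]-im[...,1]>60)[250:262,336:362];y,x=np.nonzero(r);print(x.min()+336,x.max()+336,y.min()+250,y.max()+250, [(k+250,(np.nonzero(r[k])[0]+336).tolist()) for k in range(12)])
b=p+X*-.0359;b[2]=.12
for d in ([0,0,0],X*.005,N*.005,[0,0,.005],[0,0,-.02]):print(proj("side",b+d))
# ring circle radius fit helper: expected outline centres
E
```

```text
(349.6, 245.7) [-0.0384  0.1343]
(349.5, 235) [-0.0365  0.1721]
(348.3, 249.5) [-0.0356  0.1193]
(348.0, 249.5) [-0.0349  0.119 ]
(348.5, 250) [-0.0362  0.1177]
342 354 253 258 [(250, []), (251, []), (252, []), (253, [342, 353]), (254, [342, 353, 354]), (255, [342, 353, 354]), (256, [342, 353]), (257, [352, 353]), (258, [350, 351, 352]), (259, []), (260, []), (261, [])]
[348.4057053  249.34280415]
[346.524812   248.84806377]
[347.79897662 250.70505736]
[348.48655741 247.99090827]
[348.08582235 254.68679668]
```

```bash
python3 -m inch '[{"x":0.0015,"y":0,"z":0.006,"twist":0},{"x":0,"y":0,"z":0.006,"twist":0},{"x":0,"y":0,"z":0.002,"twist":0},{"x":0,"y":0,"z":0.002,"twist":0},{"x":0,"y":0,"z":0.002,"twist":0},{"x":0,"y":0,"z":0,"twist":0}]'
python3 - <<'E'
from station import ctrl
s=ctrl.observe();print(s["ft_force"],s["wrist_torque"],s["ee_pos"])
E
```

```text
t: 16.5
ee_pos: [0.5984, -0.0283, 0.1499]
orientation: [-3.115, -0.41, 0.0]
ft_force: [-0.3, -0.2, -1.7]
grip_width: 0.136
finger_force: 19.6
[-0.29978528 -0.1801754  -1.73138599] [-0.03081384  0.00055677  0.02186485] [ 0.59837233 -0.02828612  0.14992295]
```

```bash
python3 -m inch '[{"x":0,"y":0,"z":0.002,"twist":0},{"x":0,"y":0,"z":0.002,"twist":0},{"x":0,"y":0,"z":0,"twist":0}]'; python3 -m inch '[{"x":0,"y":0,"z":0.002,"twist":0},{"x":0,"y":0,"z":0.002,"twist":0},{"x":0,"y":0,"z":0,"twist":0}]'
```

```text
t: 16.88
ee_pos: [0.5984, -0.0283, 0.1459]
orientation: [-3.115, -0.41, -0.0]
ft_force: [0.4, 1.1, -0.2]
grip_width: 0.139
finger_force: 19.6
t: 17.25
ee_pos: [0.5991, -0.0286, 0.1426]
orientation: [3.114, 0.41, 0.003]
ft_force: [2.0, 0.1, 1.6]
grip_width: 0.135
finger_force: 19.9
```

```bash
python3 -m inch '[{"x":0.0005,"y":0,"z":0.002,"twist":0},{"x":0,"y":0,"z":0.002,"twist":0},{"x":0,"y":0,"z":0,"twist":0}]'; python3 -m inch '[{"x":0,"y":0,"z":0.002,"twist":0},{"x":0,"y":0,"z":0.002,"twist":0},{"x":0,"y":0,"z":0,"twist":0}]'
python3 - <<'E'
from h import *
im=grab_frame("side")[:,:,::-1];cv2.imwrite("pics/s9.png",im);im=im.astype(int)
for r in range(226,253,1):print(r,im[r,338:358].mean(1).astype(int).tolist())
E
```

```text
t: 17.62
ee_pos: [0.5993, -0.0283, 0.1381]
orientation: [3.114, 0.41, 0.001]
ft_force: [3.6, -1.9, 0.6]
grip_width: 0.132
finger_force: 19.9
t: 18.0
ee_pos: [0.5993, -0.0283, 0.1343]
orientation: [3.114, 0.41, 0.002]
ft_force: [4.7, -0.7, 2.4]
grip_width: 0.136
finger_force: 20.1
226 [34, 36, 34, 67, 198, 230, 207, 207, 208, 223, 234, 231, 205, 215, 216, 224, 233, 231, 185, 210]
227 [32, 36, 37, 79, 210, 230, 209, 207, 209, 217, 232, 220, 207, 209, 223, 233, 233, 231, 189, 235]
228 [34, 34, 32, 98, 243, 235, 227, 216, 222, 219, 226, 207, 207, 207, 211, 233, 232, 197, 223, 222]
229 [32, 35, 87, 211, 226, 208, 208, 217, 233, 233, 232, 220, 208, 211, 223, 234, 230, 138, 236, 190]
230 [34, 91, 222, 241, 216, 206, 208, 210, 228, 231, 220, 216, 223, 233, 233, 232, 221, 206, 220, 140]
231 [37, 87, 185, 238, 195, 184, 211, 224, 232, 220, 206, 207, 208, 223, 233, 231, 184, 208, 191, 181]
232 [32, 53, 166, 228, 219, 219, 229, 234, 232, 220, 207, 209, 212, 228, 232, 218, 187, 221, 142, 195]
233 [71, 97, 156, 194, 210, 208, 213, 234, 233, 220, 203, 229, 233, 233, 231, 186, 223, 211, 181, 177]
23
[... 1229 characters left out ...]
]
246 [212, 185, 236, 241, 224, 220, 151, 147, 84, 90, 106, 131, 137, 200, 169, 204, 202, 202, 201, 201]
247 [124, 127, 175, 199, 211, 187, 239, 169, 85, 90, 98, 132, 133, 155, 175, 206, 203, 201, 201, 201]
248 [134, 113, 110, 107, 124, 124, 76, 55, 88, 95, 97, 133, 128, 86, 140, 207, 203, 202, 202, 201]
249 [209, 209, 207, 179, 110, 116, 54, 59, 89, 95, 98, 133, 129, 81, 132, 193, 206, 203, 202, 202]
250 [136, 138, 139, 140, 141, 129, 88, 58, 80, 89, 99, 134, 129, 78, 95, 168, 202, 203, 205, 207]
251 [143, 142, 141, 142, 142, 130, 129, 82, 87, 81, 97, 131, 103, 82, 88, 118, 125, 127, 175, 197]
252 [141, 143, 144, 146, 143, 98, 112, 85, 109, 86, 87, 95, 94, 132, 152, 136, 135, 112, 107, 106]
```

```bash
python3 -m inch '[{"x":0.0005,"y":0,"z":0.0015,"twist":0},{"x":0,"y":0,"z":0.0015,"twist":0},{"x":0,"y":0,"z":0,"twist":0}]'; python3 -m inch '[{"x":0,"y":0,"z":0.0015,"twist":0},{"x":0,"y":0,"z":0.0015,"twist":0},{"x":0,"y":0,"z":0,"twist":0}]'

```

```text
t: 18.42
ee_pos: [0.6002, -0.028, 0.1322]
orientation: [3.114, 0.41, 0.003]
ft_force: [4.1, -0.9, 6.7]
grip_width: 0.137
finger_force: 20.6
t: 18.8
ee_pos: [0.6015, -0.0279, 0.1306]
orientation: [3.114, 0.41, 0.008]
ft_force: [4.6, 1.3, 9.2]
grip_width: 0.135
finger_force: 21.1
```

```bash
python3 -m inch '[{"x":0,"y":0,"z":-0.002,"twist":0},{"x":0,"y":0,"z":0,"twist":0},{"x":0,"y":0,"z":0,"twist":0},{"x":0,"y":0,"z":0,"twist":0},{"x":0,"y":0,"z":0,"twist":0}]' 0.32
python3 - <<'E'
from h import *
im=grab_frame("side")[:,:,::-1];cv2.imwrite("pics/s10.png",im);im=im.astype(int)
for r in range(230,250,1):print(r,im[r,338:358].mean(1).astype(int).tolist())
print(ctrl.observe()["joint_positions"])
s,p,R=tool();X=R[:,0]*[1,1,0];X/=np.linalg.norm(X)
S=np.array([.5617,-.0385,0])
for u,z in((.043,.165),(-.0,.165),(0,.159),(-.006,.15),(.03,.165),(.03,.153),(.125,.153)):print(u,z,proj("side",S+X*u+[0,0,z]))
E
```

```text
t: 19.42
ee_pos: [0.5992, -0.028, 0.1298]
orientation: [-3.114, -0.41, 0.001]
ft_force: [0.1, 0.3, -0.5]
grip_width: 0.324
finger_force: 0.0
230 [35, 41, 93, 182, 221, 207, 207, 210, 228, 231, 220, 215, 223, 233, 233, 233, 221, 205, 221, 140]
231 [36, 29, 64, 194, 200, 184, 212, 224, 232, 220, 206, 207, 208, 222, 233, 231, 185, 209, 191, 181]
232 [35, 19, 60, 188, 222, 219, 229, 234, 232, 220, 206, 209, 212, 228, 232, 218, 186, 221, 143, 195]
233 [51, 42, 59, 177, 213, 210, 212, 234, 232, 220, 202, 229, 234, 233, 231, 187, 223, 211, 181, 178]
234 [157, 149, 117, 161, 179, 193, 207, 234, 216, 208, 208, 211, 232, 234, 230, 191, 234, 161, 195, 165]
235 [172, 166, 165, 171, 163, 148, 148, 200, 209, 208, 210, 206, 198, 233, 201, 224, 219, 150, 178, 172]
236 [168, 164, 163, 173, 172, 169, 159, 170, 163, 173, 226, 216, 235, 231, 139, 236, 172, 180, 166, 200]
237 [115, 129, 148, 153, 172, 173, 196, 192, 177, 144, 232, 236, 234, 219, 187, 221, 143, 196, 183, 197]
238 [95, 93, 91, 92, 111, 145, 194, 193, 185, 163, 170, 236, 233, 185, 212, 190, 181, 165, 202, 200]
239 [36, 52, 88, 129, 95, 85, 
[... 760 characters left out ...]
 204, 202, 202, 201, 201]
247 [124, 127, 175, 199, 210, 187, 238, 126, 88, 90, 117, 135, 131, 155, 176, 205, 203, 201, 201, 201]
248 [134, 113, 109, 107, 124, 124, 77, 58, 95, 97, 117, 135, 117, 87, 140, 207, 204, 201, 202, 201]
249 [209, 209, 208, 179, 110, 116, 59, 60, 96, 95, 107, 135, 108, 83, 131, 193, 206, 203, 202, 202]
[-2.35553341e-01  2.40194585e-01  1.76038848e+00  2.61345586e-05
  1.14137077e+00  1.07348474e+00]
0.043 0.165 [332.99757249 232.67282043]
-0.0 0.165 [349.44445733 236.92088374]
0 0.159 [349.34312966 238.60557871]
-0.006 0.15 [351.48577811 241.71073964]
0.03 0.165 [337.94904236 233.95137349]
0.03 0.153 [337.81380803 237.31392981]
0.125 0.153 [302.26001013 228.09350364]
```

The short end is in and the bend is at the expected height (arm top about z 0.166). I'll raise slightly and slide out along the long arm with the fingers straddling it, then check force before pushing.

```bash
python3 -m inch '[{"x":0,"y":0,"z":-0.004,"twist":0},{"x":0,"y":0,"z":-0.004,"twist":0},{"x":0.015,"y":0,"z":0,"twist":0},{"x":0.015,"y":0,"z":0,"twist":0},{"x":0.015,"y":0,"z":0,"twist":0},{"x":0.015,"y":0,"z":0,"twist":0},{"x":0,"y":0,"z":0,"twist":0}]' 0.32
python3 -m inch '[{"x":0,"y":0.0043,"z":0,"twist":2.5},{"x":-0.0001,"y":0.0043,"z":0,"twist":2.5},{"x":-0.0001,"y":0.0043,"z":0,"twist":2.5},{"x":-0.0001,"y":0.0043,"z":0,"twist":2.5},{"x":-0.0001,"y":0.0043,"z":0,"twist":2.5},{"x":-0.0001,"y":0.0043,"z":0,"twist":2.5}]'
python3 - <<'E'
from h import *
s,p,R=tool();S=np.array([.5617,-.0385]);d=p[:2]-S;print(s["joint_positions"][5],np.hypot(*d),np.degrees(np.arctan2(d[1],d[0])),np.degrees(np.arctan2(R[1,0],R[0,0])))
E
```

```text
t: 20.35
ee_pos: [0.658, -0.0124, 0.1384]
orientation: [3.114, 0.411, 0.001]
ft_force: [0.1, -0.1, 0.1]
grip_width: 0.327
finger_force: 0.0
t: 21.1
ee_pos: [0.6605, -0.0379, 0.1378]
orientation: [-3.141, 0.004, 0.001]
ft_force: [-0.7, 3.4, 1.1]
grip_width: 0.317
finger_force: 1.4
1.344714844780995 0.09882164703336056 0.3282877503421653 -0.15576814874848582
```

```bash
python3 -m inch '[{"x":-0.0001,"y":0.0043,"z":0,"twist":2.5},{"x":-0.0001,"y":0.0043,"z":0,"twist":2.5},{"x":-0.0001,"y":0.0043,"z":0,"twist":2.5},{"x":-0.0001,"y":0.0043,"z":0,"twist":2.5},{"x":-0.0001,"y":0.0043,"z":0,"twist":2.5},{"x":-0.0001,"y":0.0043,"z":0,"twist":2.5},{"x":-0.0001,"y":0.0043,"z":0,"twist":2.5},{"x":-0.0001,"y":0.0043,"z":0,"twist":2.5},{"x":-0.0001,"y":0.0043,"z":0,"twist":2.5},{"x":-0.0001,"y":0.0043,"z":0,"twist":2.5}]'
python3 - <<'E'
from h import *
s,p,R=tool();S=np.array([.5617,-.0385]);d=p[:2]-S;print(s["joint_positions"][5],np.hypot(*d),np.degrees(np.arctan2(d[1],d[0])),np.degrees(np.arctan2(R[1,0],R[0,0])))
E
```

```text
t: 22.35
ee_pos: [0.6514, -0.0799, 0.1381]
orientation: [-3.066, 0.685, -0.0]
ft_force: [-0.4, 4.9, -0.9]
grip_width: 0.317
finger_force: 2.4
1.7155348149845882 0.09884857035176901 -24.78150944224681 -25.171088274817226
```

```bash
python3 -m inch '[{"x":-0.0001,"y":0.0043,"z":0,"twist":2.5},{"x":-0.0001,"y":0.0043,"z":0,"twist":2.5},{"x":-0.0001,"y":0.0043,"z":0,"twist":2.5},{"x":-0.0001,"y":0.0043,"z":0,"twist":2.5},{"x":-0.0001,"y":0.0043,"z":0,"twist":2.5},{"x":-0.0001,"y":0.0043,"z":0,"twist":2.5},{"x":-0.0001,"y":0.0043,"z":0,"twist":2.5},{"x":-0.0001,"y":0.0043,"z":0,"twist":2.5},{"x":-0.0001,"y":0.0043,"z":0,"twist":2.5},{"x":-0.0001,"y":0.0043,"z":0,"twist":2.5}]'
python3 -m inch '[{"x":-0.0001,"y":0.0043,"z":0,"twist":2.5},{"x":-0.0001,"y":0.0043,"z":0,"twist":2.5}]'
python3 -m inch '[{"x":-0.0001,"y":0.0043,"z":0,"twist":2.5}]'
python3 - <<'E'
from h import *
s,p,R=tool();S=np.array([.5617,-.0385]);d=p[:2]-S;print(s["joint_positions"][5],np.hypot(*d),np.degrees(np.arctan2(d[1],d[0])),np.degrees(np.arctan2(R[1,0],R[0,0])))
E
```

```text
t: 23.6
ee_pos: [0.6254, -0.1137, 0.1381]
orientation: [-2.845, 1.332, -0.001]
ft_force: [1.6, 5.5, -0.7]
grip_width: 0.319
finger_force: 2.4
t: 23.85
ee_pos: [0.6186, -0.1189, 0.1381]
orientation: [-2.784, 1.455, -0.001]
ft_force: [1.6, 4.5, 0.2]
grip_width: 0.32
finger_force: 2.3
t: 23.98
ee_pos: [0.615, -0.1213, 0.1381]
orientation: [-2.752, 1.515, -0.001]
ft_force: [1.4, 5.6, -0.9]
grip_width: 0.32
finger_force: 2.5
2.201825575620832 0.09845851229213881 -57.224743805647726 -57.6702140340783
```

```bash
for i in 1; do python3 -m inch '[{"x":-0.0001,"y":0.0043,"z":0,"twist":2.5},{"x":-0.0001,"y":0.0043,"z":0,"twist":2.5}]'; done; python3 -m inch '[{"x":-0.0001,"y":0.0043,"z":0,"twist":2.5}]'; python3 -m inch '[{"x":-0.0001,"y":0.0043,"z":0,"twist":2.5}]'
```

```text
t: 24.22
ee_pos: [0.6077, -0.1258, 0.1382]
orientation: [-2.683, 1.634, -0.002]
ft_force: [0.8, 3.2, -0.7]
grip_width: 0.321
finger_force: 1.2
t: 24.35
ee_pos: [0.6039, -0.1277, 0.1382]
orientation: [-2.647, 1.692, -0.002]
ft_force: [2.6, 4.8, 0.3]
grip_width: 0.322
finger_force: 2.5
t: 24.48
ee_pos: [0.5998, -0.1298, 0.1383]
orientation: [2.609, -1.749, 0.003]
ft_force: [1.5, 3.2, -0.6]
grip_width: 0.32
finger_force: 1.1
```

```bash
python3 - <<'E'
from h import *
im=grab_frame("side")[:,:,::-1];cv2.imwrite("pics/s11.png",im);t=grab_frame("top")[:,:,::-1];cv2.imwrite("pics/t11.png",t)
im=im.astype(int)
for r in range(228,253,1):print(r,im[r,330:362].mean(1).astype(int).tolist())
S=np.array([.5617,-.0385,0])
for a in (-40,-54,-67):
  X=np.array([np.cos(np.radians(a)),np.sin(np.radians(a)),0])
  print(a,[proj("side",S+X*u+[0,0,z]).round(1).tolist() for u,z in((0,.159),(.03,.158),(.06,.156),(.1,.153),(.125,.15))])
  print(a,"top",[proj("top",S+X*u+[0,0,z]).round(1).tolist() for u,z in((0,.159),(.06,.156),(.1,.153),(.125,.15))])
E
```

```text
228 [234, 232, 206, 208, 208, 203, 234, 147, 139, 142, 151, 171, 168, 174, 231, 217, 223, 221, 229, 143, 130, 155, 170, 179, 236, 199, 224, 222, 166, 179, 178, 206]
229 [233, 231, 197, 206, 225, 235, 235, 137, 142, 142, 145, 164, 152, 149, 212, 218, 233, 235, 235, 124, 133, 163, 172, 198, 233, 139, 236, 190, 178, 167, 205, 206]
230 [226, 207, 208, 210, 224, 236, 234, 158, 149, 144, 159, 169, 153, 213, 209, 211, 228, 233, 204, 126, 133, 164, 172, 193, 225, 206, 221, 140, 179, 185, 201, 200]
231 [222, 206, 209, 210, 225, 233, 147, 141, 150, 165, 171, 167, 142, 189, 212, 224, 233, 222, 185, 131, 138, 169, 173, 171, 188, 210, 191, 181, 166, 203, 200, 199]
232 [231, 192, 217, 224, 234, 224, 137, 142, 143, 152, 169, 153, 158, 222, 229, 233, 233, 222, 169, 135, 141, 180, 177, 174, 190, 222, 142, 195, 167, 201, 200, 199]
233 [208, 210, 223, 234, 235, 235, 145, 143, 146, 164, 161, 146, 215, 210, 211, 233, 233, 222, 159, 125, 130, 161, 177, 176, 225, 212, 181, 178, 171, 201, 199, 198]
234 [208, 208, 212, 234, 227, 149, 149, 165, 172, 171, 166, 137, 214, 210, 208, 232, 215, 208, 153, 139, 155, 
[... 2758 characters left out ...]
13, 129, 104, 88, 132, 140, 124, 127, 175, 197, 200, 203, 204, 206]
252 [210, 208, 209, 207, 207, 208, 206, 143, 140, 143, 144, 146, 142, 97, 113, 111, 85, 86, 84, 82, 94, 133, 152, 135, 134, 111, 107, 106, 121, 127, 175, 197]
-40 [[349.3, 238.6], [345.8, 230.6], [342.3, 223.1], [337.8, 213.4], [335.1, 207.9]]
-40 top [[336.6, 242.4], [351.4, 224.4], [361.3, 212.5], [367.4, 205.1]]
-54 [[349.3, 238.6], [348.7, 230.3], [348.0, 222.5], [347.1, 212.6], [346.5, 206.8]]
-54 top [[336.6, 242.4], [355.4, 228.5], [367.9, 219.3], [375.6, 213.7]]
-67 [[349.3, 238.6], [351.3, 230.5], [353.3, 222.9], [355.8, 213.1], [357.2, 207.6]]
-67 top [[336.6, 242.4], [358.1, 233.1], [372.4, 227.0], [381.2, 223.2]]
```

```bash
python3 -m inch '[{"x":-0.0001,"y":0.0043,"z":0,"twist":1},{"x":-0.0001,"y":0.0043,"z":0,"twist":1}]'; python3 -m inch '[{"x":-0.0003,"y":0.0043,"z":0,"twist":1}]'
python3 - <<'E'
from h import *
s,p,R=tool();S=np.array([.5617,-.0385]);d=p[:2]-S;print(s["joint_positions"][5],np.hypot(*d),np.degrees(np.arctan2(d[1],d[0])),np.degrees(np.arctan2(R[1,0],R[0,0])),s["ft_force"],s["wrist_torque"])
E
```

```text
t: 24.82
ee_pos: [0.5924, -0.1328, 0.1387]
orientation: [-2.58, 1.792, -0.004]
ft_force: [2.7, -0.8, 0.8]
grip_width: 0.32
finger_force: 1.2
t: 24.95
ee_pos: [0.5883, -0.1343, 0.1389]
orientation: [2.564, -1.815, 0.005]
ft_force: [5.6, -2.3, 0.8]
grip_width: 0.316
finger_force: 2.2
2.391192062083261 0.09939414961401989 -74.4722722275116 -70.57861526597345 [ 5.64947674 -2.32376589  0.81671561] [-0.18775774 -0.8785489  -0.0037454 ]
```

```bash
python3 -m inch '[{"x":-0.0004,"y":0.003,"z":0,"twist":1}]';python3 -m inch '[{"x":-0.0004,"y":0.003,"z":0,"twist":1}]';python3 -m inch '[{"x":0,"y":0,"z":0,"twist":0},{"x":0,"y":0,"z":0,"twist":0}]'
python3 - <<'E'
from h import *
im=grab_frame("side")[:,:,::-1];cv2.imwrite("pics/s12.png",im)
s,p,R=tool();d=p[:2]-np.array([.5617,-.0385]);print(np.hypot(*d),np.degrees(np.arctan2(d[1],d[0])),s["ft_force"],s["wrist_torque"])
im=im.astype(int)
for r in range(210,252,2):print(r,im[r,336:372].mean(1).astype(int).tolist())
S=np.array([.5617,-.0385,0])
for a in (-60,-70,-80):
  X=np.array([np.cos(np.radians(a)),np.sin(np.radians(a)),0]);print(a,[proj("side",S+X*u+[0,0,z]).round(1).tolist() for u,z in((0,.159),(.03,.158),(.06,.156),(.1,.153),(.125,.15))])
E
```

```text
t: 25.08
ee_pos: [0.5855, -0.135, 0.139]
orientation: [-2.548, 1.837, -0.006]
ft_force: [6.7, -2.1, 1.0]
grip_width: 0.319
finger_force: 2.1
t: 25.2
ee_pos: [0.582, -0.1352, 0.1386]
orientation: [2.532, -1.86, 0.003]
ft_force: [5.0, -1.6, 0.9]
grip_width: 0.32
finger_force: 2.3
t: 25.45
ee_pos: [0.5819, -0.1347, 0.1382]
orientation: [-2.533, 1.858, -0.001]
ft_force: [4.7, -1.4, 1.6]
grip_width: 0.323
finger_force: 1.9
0.09819365516924926 -78.15027403429048 [ 3.9300247  -1.85018027  1.10458888] [-0.24421016 -0.74035987 -0.07839701]
210 [231, 230, 230, 230, 229, 231, 231, 231, 231, 231, 231, 231, 231, 230, 231, 236, 192, 18, 39, 88, 84, 52, 75, 197, 99, 102, 105, 101, 120, 221, 237, 236, 131, 24, 32, 35]
212 [231, 231, 231, 232, 231, 232, 231, 230, 230, 231, 231, 230, 230, 231, 233, 234, 130, 19, 43, 101, 79, 18, 32, 88, 106, 107, 105, 103, 146, 239, 236, 236, 73, 29, 33, 46]
214 [231, 231, 231, 232, 231, 231, 231, 230, 230, 230, 231, 231, 231, 231, 233, 237, 130, 24, 54, 102, 77, 33, 90, 108, 107, 105, 104, 146, 239, 233, 232, 182, 57, 97, 58, 29]
216 [233, 232, 231, 232, 232, 231, 23
[... 2814 characters left out ...]
202, 201, 201, 200, 199, 199, 199, 200, 201, 201, 201, 202, 202, 202, 202, 202, 201]
248 [146, 182, 130, 115, 109, 107, 123, 123, 92, 51, 77, 88, 110, 127, 124, 108, 161, 207, 204, 202, 202, 201, 202, 201, 201, 201, 200, 199, 199, 198, 199, 198, 197, 198, 199, 199]
250 [140, 140, 139, 139, 138, 140, 144, 160, 128, 59, 86, 88, 119, 128, 119, 75, 99, 147, 202, 203, 204, 207, 204, 203, 202, 202, 201, 201, 201, 201, 201, 201, 200, 199, 199, 198]
-60 [[349.3, 238.6], [349.9, 230.3], [350.4, 222.6], [351.1, 212.7], [351.5, 207.0]]
-70 [[349.3, 238.6], [352.0, 230.6], [354.5, 223.1], [357.7, 213.5], [359.7, 208.0]]
-80 [[349.3, 238.6], [353.9, 231.1], [358.4, 224.1], [364.2, 215.1], [367.6, 209.9]]
```

```bash
python3 -m inch '[{"x":0,"y":-0.006,"z":0,"twist":0},{"x":0,"y":0,"z":0,"twist":0},{"x":0,"y":0,"z":-0.03,"twist":0},{"x":0,"y":0,"z":-0.04,"twist":0},{"x":0,"y":0,"z":-0.04,"twist":0},{"x":0.05,"y":0,"z":-0.02,"twist":0},{"x":0.05,"y":0,"z":0,"twist":0},{"x":0.05,"y":0,"z":0,"twist":0},{"x":0,"y":0,"z":0,"twist":0}]'
python3 - <<'E'
from h import *
im=grab_frame("side")[:,:,::-1];cv2.imwrite("pics/s13.png",im);t=grab_frame("top")[:,:,::-1];cv2.imwrite("pics/t13.png",t)
t0=cv2.imread("pics/top0.png").astype(int);s0=cv2.imread("pics/side0.png").astype(int)
def show(im,x0,x1,y0,y1,st):
    for r in range(y0,y1,st):print(r,im[r,x0:x1].astype(int).mean(1).astype(int).tolist())
show(t,330,362,236,278,2)
print();show(im,340,376,202,240,2)
E
```

```text
t: 26.62
ee_pos: [0.6318, -0.2783, 0.266]
orientation: [2.53, -1.861, -0.005]
ft_force: [-0.8, 0.5, -0.4]
grip_width: 0.319
finger_force: 0.0
236 [134, 116, 115, 113, 113, 114, 110, 114, 120, 147, 163, 150, 156, 178, 173, 162, 157, 139, 127, 115, 102, 103, 108, 116, 118, 121, 127, 131, 126, 132, 132, 131]
238 [113, 105, 91, 78, 83, 83, 87, 88, 97, 120, 141, 138, 124, 116, 101, 103, 108, 112, 117, 121, 129, 134, 131, 136, 136, 137, 148, 153, 155, 158, 157, 156]
240 [93, 89, 81, 55, 52, 63, 70, 79, 93, 93, 104, 115, 120, 115, 121, 133, 133, 135, 143, 140, 150, 150, 155, 163, 162, 160, 158, 156, 157, 158, 158, 156]
242 [92, 91, 64, 53, 60, 75, 89, 100, 116, 119, 127, 132, 138, 145, 150, 152, 158, 161, 160, 160, 159, 161, 161, 163, 162, 160, 159, 157, 156, 159, 159, 158]
244 [101, 89, 65, 67, 72, 81, 89, 90, 89, 102, 107, 128, 158, 159, 161, 162, 159, 160, 163, 161, 160, 158, 163, 162, 162, 161, 160, 160, 156, 157, 156, 157]
246 [106, 99, 89, 76, 75, 71, 69, 79, 101, 104, 124, 154, 154, 161, 160, 161, 165, 160, 159, 158, 159, 157, 160, 159, 162, 161, 162, 159, 156, 157, 158, 158]
248 [13
[... 5280 characters left out ...]
 222, 207, 147, 134, 151, 182, 173, 133, 225, 143, 195, 167, 201, 200, 199, 199, 199, 198, 198, 198, 200, 200, 200, 198, 199, 201, 204, 206, 207]
234 [168, 133, 143, 141, 155, 236, 216, 209, 187, 129, 136, 169, 182, 165, 215, 163, 195, 165, 200, 196, 195, 196, 197, 199, 199, 198, 198, 198, 198, 198, 199, 199, 197, 197, 198, 199]
236 [142, 142, 140, 170, 237, 233, 223, 194, 143, 134, 166, 194, 192, 199, 175, 181, 166, 201, 199, 199, 198, 199, 198, 199, 198, 198, 197, 195, 194, 195, 197, 199, 200, 198, 197, 195]
238 [129, 141, 173, 236, 222, 209, 209, 182, 112, 122, 166, 161, 152, 195, 182, 165, 202, 199, 199, 197, 196, 195, 195, 196, 196, 198, 198, 198, 198, 198, 198, 198, 197, 197, 195, 195]
```

```bash
python3 - <<'E'
from h import *
t=cv2.imread("pics/t13.png").astype(int)
for r in range(218,246):print(r,t[r,334:390:1].mean(1).astype(int).tolist())
S=np.array([.5617,-.0385,0])
for a in (-60,-70,-75):
  X=np.array([np.cos(np.radians(a)),np.sin(np.radians(a)),0]);print(a,[proj("top",S+X*u+[0,0,z]).round(1).tolist() for u,z in((0,.159),(.06,.156),(.125,.15))],proj("side",S+X*.125+[0,0,.15]))
E
```

```text
218 [143, 157, 160, 165, 169, 167, 164, 173, 179, 176, 171, 173, 178, 179, 180, 178, 171, 174, 178, 176, 167, 166, 168, 173, 160, 148, 148, 144, 150, 159, 144, 129, 137, 143, 140, 123, 116, 122, 147, 150, 130, 144, 155, 155, 172, 182, 181, 179, 181, 181, 182, 179, 179, 177, 177, 179]
219 [139, 149, 151, 156, 171, 171, 170, 174, 181, 179, 177, 175, 176, 179, 177, 168, 167, 166, 174, 171, 166, 160, 150, 152, 148, 124, 126, 131, 135, 140, 137, 130, 129, 133, 133, 129, 122, 130, 156, 161, 156, 162, 167, 147, 160, 180, 182, 179, 179, 181, 181, 178, 180, 181, 178, 179]
220 [148, 146, 137, 156, 179, 179, 172, 177, 179, 178, 176, 170, 169, 176, 174, 155, 148, 156, 164, 155, 150, 136, 124, 135, 138, 137, 132, 133, 132, 136, 131, 119, 120, 121, 136, 142, 135, 137, 149, 163, 163, 162, 159, 146, 152, 178, 180, 183, 181, 181, 180, 180, 178, 180, 180, 180]
221 [143, 140, 135, 150, 172, 177, 171, 170, 173, 175, 171, 164, 165, 161, 152, 134, 112, 133, 143, 134, 129, 125, 132, 137, 137, 133, 125, 122, 124, 123, 122, 117, 119, 119, 138, 153, 145, 144, 155, 162, 162, 150, 144, 153, 149, 170, 182, 179, 
[... 6382 characters left out ...]
2, 161, 160, 160, 156, 157, 156, 157, 157, 156, 157, 160, 159, 155, 154, 161, 157, 159, 158, 162, 160, 160, 162, 150, 148, 161, 161, 165, 149, 144, 149, 154, 178, 180, 180, 179]
245 [69, 71, 73, 72, 86, 110, 114, 139, 157, 160, 161, 162, 158, 160, 160, 160, 161, 159, 160, 159, 163, 160, 162, 160, 156, 154, 158, 158, 156, 155, 161, 159, 158, 156, 157, 157, 157, 159, 159, 158, 160, 162, 161, 146, 141, 157, 162, 159, 153, 154, 162, 156, 168, 178, 178, 179]
-60 [[336.6, 242.4], [356.8, 230.6], [378.5, 217.9]] [351.47738631 206.96515097]
-70 [[336.6, 242.4], [358.6, 234.2], [382.2, 225.5]] [359.68597847 207.96420923]
-75 [[336.6, 242.4], [359.2, 236.2], [383.5, 229.6]] [363.702039   208.82691435]
```

The key is still home: its long tip triangulates to about z 0.150 and the arm points to −71°. I never felt a clear stop, and the key has turned further than expected, so I'll regrip with a half-turned wrist (for joint range) and push on until the force climbs.

```bash
python3 -m inch '[{"x":0,"y":0,"z":0,"twist":-10.5},{"x":0,"y":0,"z":0,"twist":-10.5},{"x":0,"y":0,"z":0,"twist":-10.5},{"x":0,"y":0,"z":0,"twist":-10.5},{"x":0,"y":0,"z":0,"twist":-10.5},{"x":0,"y":0,"z":0,"twist":-10.5},{"x":0,"y":0,"z":0,"twist":-10.5},{"x":0,"y":0,"z":0,"twist":-10.5},{"x":0,"y":0,"z":0,"twist":-10.5},{"x":0,"y":0,"z":0,"twist":-10.5},{"x":0,"y":0,"z":0,"twist":-10.5},{"x":0,"y":0,"z":0,"twist":-10.5},{"x":0,"y":0,"z":0,"twist":-10.5},{"x":0,"y":0,"z":0,"twist":-10.5},{"x":0,"y":0,"z":0,"twist":-10.5},{"x":0,"y":0,"z":0,"twist":-10.5},{"x":0,"y":0,"z":0,"twist":-10.5},{"x":0,"y":0,"z":0,"twist":0}]' 0.4
python3 - <<'E'
from h import *
a=np.array(tri((360.5,208.3),(382.3,226.8))[0]);print(a,tri((360.5,208.3),(382.3,226.8))[1])
s,p,R=tool();d=a[:2]-[.5617,-.0385];h=np.arctan2(d[1],d[0]);print(np.degrees(h),np.hypot(*d))
T=np.array([.5617+.1*np.cos(h),-.0385+.1*np.sin(h),.1382]);print(s["joint_positions"][5],R.T@(T-p),np.degrees(np.arctan2(R[1,0],R[0,0])))
E
```

```text
t: 28.98
ee_pos: [0.6322, -0.2741, 0.2679]
orientation: [-1.891, -2.508, 0.0]
ft_force: [-0.5, -0.1, 0.7]
grip_width: 0.404
finger_force: 0.0
[ 0.60152394 -0.15600998  0.15027171] 0.00076853911308263
-71.27856201703138 0.12407473962343489
-0.8520368985705884 [0.14596342 0.00192039 0.12977775] 105.96950203414461
```

```bash
python3 -m inch '[{"x":0.036,"y":0.002,"z":0,"twist":0},{"x":0.037,"y":0,"z":0,"twist":0},{"x":0.037,"y":0,"z":0,"twist":0},{"x":0.036,"y":0,"z":0,"twist":0},{"x":0,"y":0,"z":0.035,"twist":0},{"x":0,"y":0,"z":0.035,"twist":0},{"x":0,"y":0,"z":0.035,"twist":0},{"x":0,"y":0,"z":0.024,"twist":0},{"x":0,"y":0,"z":0,"twist":0}]' 0.4
python3 -m inch '[{"x":0,"y":-0.0043,"z":0,"twist":2.5},{"x":0.0001,"y":-0.0043,"z":0,"twist":2.5},{"x":0.0001,"y":-0.0043,"z":0,"twist":2.5},{"x":0.0001,"y":-0.0043,"z":0,"twist":2.5}]'
python3 -m inch '[{"x":0,"y":-0.0043,"z":0,"twist":2.5},{"x":0.0001,"y":-0.0043,"z":0,"twist":2.5}]'
python3 -m inch '[{"x":0,"y":-0.0043,"z":0,"twist":2.5},{"x":0.0001,"y":-0.0043,"z":0,"twist":2.5}]'
python3 - <<'E'
from h import *
s,p,R=tool();d=p[:2]-np.array([.5617,-.0385]);print(np.hypot(*d),np.degrees(np.arctan2(d[1],d[0])),s["ft_force"],s["wrist_torque"],np.degrees(np.arctan2(R[1,0],R[0,0]))-180)
E
```

```text
t: 30.1
ee_pos: [0.5924, -0.1334, 0.1367]
orientation: [-1.89, -2.503, 0.002]
ft_force: [-0.2, -0.5, -0.1]
grip_width: 0.401
finger_force: 0.0
t: 30.6
ee_pos: [0.5789, -0.1381, 0.1414]
orientation: [2.103, 2.328, 0.004]
ft_force: [3.7, 0.7, -0.3]
grip_width: 0.404
finger_force: 1.7
t: 30.85
ee_pos: [0.5702, -0.1389, 0.1415]
orientation: [2.202, 2.234, 0.003]
ft_force: [2.3, -0.4, 0.4]
grip_width: 0.399
finger_force: 1.1
t: 31.1
ee_pos: [0.5615, -0.139, 0.1415]
orientation: [2.297, 2.136, 0.003]
ft_force: [1.7, -1.0, 0.5]
grip_width: 0.401
finger_force: 0.7
0.10052371331507719 -90.09303758317193 [ 1.730257   -1.03550793  0.49052317] [-0.15075593 -0.23705107 -0.03155517] -94.16584449313574
```

The force fell as I pushed (3.7, 2.3, 1.7 N), so the hexagon is slipping over the socket corners: the screw is no longer following the key. I'll carry on clockwise, which cannot loosen it, until the key drops into the next flat and loads again.

```bash
for k in 1; do python3 -m inch '[{"x":0,"y":-0.0043,"z":0,"twist":2.5},{"x":0.0001,"y":-0.0043,"z":0,"twist":2.5}]'; python3 -m inch '[{"x":0,"y":-0.0043,"z":0,"twist":2.5},{"x":0.0001,"y":-0.0043,"z":0,"twist":2.5}]'; done
python3 - <<'E'
from h import *
im=grab_frame("side")[:,:,::-1];cv2.imwrite("pics/s14.png",im);t=grab_frame("top")[:,:,::-1];cv2.imwrite("pics/t14.png",t)
s,p,R=tool();d=p[:2]-np.array([.5617,-.0385]);print(np.hypot(*d),np.degrees(np.arctan2(d[1],d[0])),s["ft_force"],s["wrist_torque"])
im=im.astype(int)
for r in range(226,253,1):print(r,im[r,338:372].mean(1).astype(int).tolist())
S=np.array([.5617,-.0385,0])
for a in (-85,-95,-105):
  X=np.array([np.cos(np.radians(a)),np.sin(np.radians(a)),0]);print(a,[proj("side",S+X*u+[0,0,z]).round(1).tolist() for u,z in((0,.12),(0,.14),(0,.159),(.03,.158),(.06,.156),(.1,.153),(.125,.15))])
E
```

```text
t: 31.35
ee_pos: [0.5526, -0.138, 0.1413]
orientation: [2.389, 2.034, 0.002]
ft_force: [1.2, -0.4, 0.3]
grip_width: 0.403
finger_force: 0.3
t: 31.6
ee_pos: [0.5441, -0.1363, 0.1412]
orientation: [2.476, 1.929, 0.002]
ft_force: [1.4, -1.3, -0.1]
grip_width: 0.395
finger_force: 0.4
0.0993433560094382 -100.35577644349134 [ 0.71529326 -0.37412092 -0.63006473] [-0.06480985 -0.06960393 -0.05452529]
226 [158, 146, 140, 142, 157, 161, 141, 141, 143, 158, 171, 168, 148, 150, 151, 158, 171, 175, 106, 153, 98, 124, 126, 128, 159, 185, 186, 180, 89, 78, 96, 163, 233, 192]
227 [232, 225, 156, 162, 173, 160, 141, 141, 143, 150, 169, 153, 141, 144, 157, 170, 172, 178, 122, 169, 112, 129, 160, 185, 184, 184, 180, 148, 77, 126, 209, 206, 203, 206]
228 [208, 210, 221, 239, 236, 167, 163, 152, 154, 150, 162, 142, 142, 142, 145, 171, 166, 113, 153, 145, 128, 159, 184, 183, 182, 175, 100, 121, 99, 131, 131, 174, 175, 196]
229 [208, 207, 211, 229, 222, 211, 213, 219, 170, 173, 168, 153, 142, 145, 158, 172, 167, 80, 136, 129, 158, 184, 183, 179, 147, 121, 132, 170, 185, 179, 107, 98, 101, 104]
230 [215, 20
[... 3630 characters left out ...]
9, 198]
251 [143, 143, 140, 141, 143, 142, 127, 89, 81, 105, 111, 115, 101, 88, 132, 139, 125, 127, 175, 198, 199, 203, 205, 206, 203, 203, 202, 202, 201, 201, 201, 201, 201, 202]
252 [140, 142, 144, 146, 142, 97, 112, 104, 90, 85, 85, 88, 86, 134, 153, 135, 134, 112, 107, 105, 122, 127, 175, 197, 199, 202, 204, 204, 203, 202, 201, 200, 199, 200]
-85 [[348.7, 249.3], [349.0, 243.9], [349.3, 238.6], [354.9, 231.4], [360.3, 224.7], [367.2, 216.2], [371.4, 211.3]]
-95 [[348.7, 249.3], [349.0, 243.9], [349.3, 238.6], [356.6, 232.3], [363.8, 226.4], [373.0, 218.9], [378.6, 214.6]]
-105 [[348.7, 249.3], [349.0, 243.9], [349.3, 238.6], [358.2, 233.4], [366.8, 228.5], [378.1, 222.2], [384.9, 218.7]]
```

```bash
python3 -m inch '[{"x":0,"y":-0.0043,"z":0,"twist":2.5},{"x":0.0001,"y":-0.0043,"z":0,"twist":2.5}]'; python3 -m inch '[{"x":0,"y":-0.0043,"z":0,"twist":2.5},{"x":0.0001,"y":-0.0043,"z":0,"twist":2.5}]';python3 -m inch '[{"x":0,"y":-0.0043,"z":0,"twist":2.5},{"x":0.0001,"y":-0.0043,"z":0,"twist":2.5}]'; python3 -m inch '[{"x":0,"y":-0.0043,"z":0,"twist":2.5},{"x":0.0001,"y":-0.0043,"z":0,"twist":2.5}]'
python3 - <<'E'
from h import *
s,p,R=tool();d=p[:2]-np.array([.5617,-.0385]);print(np.hypot(*d),np.degrees(np.arctan2(d[1],d[0])),s["ft_force"],s["wrist_torque"])
E
```

```text
t: 31.95
ee_pos: [0.5359, -0.1342, 0.1406]
orientation: [2.556, 1.821, 0.002]
ft_force: [1.6, -1.6, -0.0]
grip_width: 0.402
finger_force: 0.8
t: 32.2
ee_pos: [0.5283, -0.1315, 0.1409]
orientation: [2.632, 1.707, 0.003]
ft_force: [2.5, -0.5, 1.1]
grip_width: 0.405
finger_force: 1.3
t: 32.45
ee_pos: [0.5211, -0.1281, 0.1413]
orientation: [2.703, 1.589, 0.005]
ft_force: [3.6, -2.9, 0.3]
grip_width: 0.399
finger_force: 2.1
t: 32.7
ee_pos: [0.514, -0.1242, 0.1416]
orientation: [2.769, 1.47, 0.005]
ft_force: [3.1, -4.6, 1.6]
grip_width: 0.401
finger_force: 2.5
0.09803558531314463 -119.11156217867423 [ 3.06417828 -4.555567    1.59309274] [-0.69915518 -0.57331631 -0.01275537]
```

The key loads again from about −95° up to 5.5 N at −113°. The seat at about −95° is 16° − 51° (0.89 rad of screw turn) − 60° (one slipped flat), so the screw is at its stop. I'll back off, lift clear and check that the key is home.

```bash
python3 -m inch '[{"x":0,"y":0.004,"z":0,"twist":0},{"x":0,"y":0.006,"z":0,"twist":0},{"x":0,"y":0.005,"z":0,"twist":0},{"x":0,"y":0,"z":0,"twist":0},{"x":0,"y":0,"z":0,"twist":0}]' 0.6
python3 -m inch '[{"x":0,"y":0,"z":-0.03,"twist":0},{"x":0,"y":0,"z":-0.04,"twist":0},{"x":0,"y":0,"z":-0.04,"twist":0},{"x":0,"y":0,"z":-0.04,"twist":0},{"x":-0.05,"y":0,"z":0,"twist":0},{"x":-0.05,"y":0,"z":0,"twist":0},{"x":-0.05,"y":0,"z":0,"twist":0},{"x":-0.05,"y":0,"z":0,"twist":0},{"x":0,"y":0,"z":0,"twist":0}]'
python3 - <<'E'
from h import *
im=grab_frame("side")[:,:,::-1];cv2.imwrite("pics/s15.png",im);t=grab_frame("top")[:,:,::-1];cv2.imwrite("pics/t15.png",t)
im=im.astype(int);t=t.astype(int)
for r in range(212,240,1):print(r,im[r,346:394].mean(1).astype(int).tolist())
print()
for r in range(234,268,1):print(r,t[r,330:392].mean(1).astype(int).tolist())
S=np.array([.5617,-.0385,0])
for a in (-95,-105,-115):
  X=np.array([np.cos(np.radians(a)),np.sin(np.radians(a)),0]);print(a,[[proj(n,S+X*u+[0,0,z]).round(1).tolist() for u,z in((0,.159),(.06,.156),(.125,.15))] for n in("side","top")])
E
```

```text
t: 33.33
ee_pos: [0.524, -0.1308, 0.1387]
orientation: [-2.773, -1.475, 0.001]
ft_force: [-0.5, -1.2, -0.1]
grip_width: 0.596
finger_force: 0.0
t: 34.45
ee_pos: [0.4107, -0.2987, 0.2889]
orientation: [-2.777, -1.468, 0.001]
ft_force: [0.2, 0.8, -0.3]
grip_width: 0.596
finger_force: 0.0
212 [165, 176, 240, 240, 236, 163, 166, 163, 163, 163, 166, 167, 165, 163, 160, 174, 233, 232, 231, 231, 231, 231, 230, 230, 230, 231, 231, 231, 230, 231, 231, 231, 231, 230, 231, 231, 230, 230, 231, 231, 231, 231, 230, 230, 230, 230, 231, 231]
213 [166, 163, 170, 237, 236, 237, 234, 165, 168, 166, 167, 167, 163, 163, 175, 235, 231, 231, 231, 230, 230, 230, 229, 230, 230, 231, 230, 230, 231, 231, 231, 231, 231, 230, 230, 231, 231, 230, 231, 232, 231, 231, 231, 230, 231, 230, 230, 230]
214 [167, 168, 164, 161, 172, 237, 236, 237, 237, 236, 236, 233, 174, 237, 236, 233, 232, 231, 231, 230, 230, 231, 231, 231, 231, 231, 231, 231, 231, 231, 231, 231, 231, 231, 231, 231, 230, 230, 230, 230, 231, 231, 231, 229, 229, 231, 231, 231]
215 [164, 164, 164, 164, 163, 175, 238, 236, 235, 234, 233, 233, 233, 232, 230
[... 16176 characters left out ...]
54, 155, 157, 153, 155, 149, 145, 158, 155, 156, 159, 167, 163, 140]
267 [138, 142, 159, 165, 143, 134, 145, 156, 155, 156, 155, 158, 158, 157, 157, 156, 156, 154, 151, 153, 155, 157, 155, 151, 153, 155, 151, 152, 153, 152, 154, 154, 153, 152, 148, 151, 153, 153, 154, 150, 154, 153, 154, 153, 153, 153, 155, 152, 153, 153, 157, 155, 153, 153, 144, 142, 157, 156, 159, 156, 156, 149]
-95 [[[349.3, 238.6], [363.8, 226.4], [378.6, 214.6]], [[336.6, 242.4], [360.0, 244.3], [385.3, 246.4]]]
-105 [[[349.3, 238.6], [366.8, 228.5], [384.9, 218.7]], [[336.6, 242.4], [359.4, 248.4], [384.0, 254.8]]]
-115 [[[349.3, 238.6], [369.4, 230.9], [390.3, 223.6]], [[336.6, 242.4], [358.0, 252.2], [381.2, 262.9]]]
```

The key rests at about −109°, long tip at z ≈ 0.150, so it is still home. There is time in hand, so I'll push once more through this loaded flat; if the screw were short of the stop, this would drive it there.

```bash
python3 -m inch '[{"x":0.05,"y":0.004,"z":0,"twist":0},{"x":0.05,"y":0,"z":0,"twist":0},{"x":0.05,"y":0,"z":0,"twist":0},{"x":0.052,"y":0,"z":0,"twist":0},{"x":0,"y":0,"z":0.04,"twist":0},{"x":0,"y":0,"z":0.04,"twist":0},{"x":0,"y":0,"z":0.04,"twist":0},{"x":0,"y":0,"z":0.028,"twist":0},{"x":0,"y":0,"z":0,"twist":0},{"x":0,"y":0,"z":0,"twist":0}]' 0.5
python3 -m inch '[{"x":0,"y":-0.0043,"z":0,"twist":0},{"x":0,"y":-0.0043,"z":0,"twist":0},{"x":0,"y":-0.0043,"z":0,"twist":0}]'
python3 -m inch '[{"x":0,"y":-0.0043,"z":0,"twist":1},{"x":0,"y":-0.0043,"z":0,"twist":2}]'
python3 -m inch '[{"x":0,"y":-0.0043,"z":0,"twist":2},{"x":0,"y":-0.0043,"z":0,"twist":2}]'
python3 - <<'E'
from h import *
s,p,R=tool();d=p[:2]-np.array([.5617,-.0385]);print(np.hypot(*d),np.degrees(np.arctan2(d[1],d[0])),s["ft_force"],s["wrist_torque"],np.degrees(np.arctan2(R[1,0],R[0,0]))-180)
E
```

```text
t: 35.8
ee_pos: [0.5296, -0.131, 0.1424]
orientation: [2.772, 1.476, 0.002]
ft_force: [-0.2, 0.6, 0.5]
grip_width: 0.504
finger_force: 0.0
t: 36.17
ee_pos: [0.5178, -0.1242, 0.1415]
orientation: [2.773, 1.475, 0.001]
ft_force: [-0.2, 0.2, 0.8]
grip_width: 0.498
finger_force: 0.0
t: 36.42
ee_pos: [0.5116, -0.1202, 0.1418]
orientation: [2.81, 1.397, 0.003]
ft_force: [3.9, -4.0, 0.2]
grip_width: 0.504
finger_force: 2.6
t: 36.67
ee_pos: [0.5052, -0.1155, 0.1422]
orientation: [2.856, 1.297, 0.003]
ft_force: [1.7, -5.2, 1.4]
grip_width: 0.5
finger_force: 2.2
0.09552979460073646 -126.27588437112964 [ 1.70506523 -5.16634472  1.38198303] [-0.72015378 -0.40697573 -0.00850843] -131.13746401572524
```

```bash
python3 -m inch '[{"x":-0.001,"y":-0.004,"z":0,"twist":2},{"x":-0.001,"y":-0.004,"z":0,"twist":2}]'
python3 -m inch '[{"x":-0.001,"y":-0.004,"z":0,"twist":2},{"x":-0.001,"y":-0.004,"z":0,"twist":2}]'
python3 -m inch '[{"x":0,"y":-0.004,"z":0,"twist":2},{"x":0,"y":-0.004,"z":0,"twist":2}]'
python3 - <<'E'
from h import *
s,p,R=tool();d=p[:2]-np.array([.5617,-.0385]);print(np.hypot(*d),np.degrees(np.arctan2(d[1],d[0])),s["ft_force"],s["wrist_torque"],np.degrees(np.arctan2(R[1,0],R[0,0]))-180)
E
```

```text
t: 36.92
ee_pos: [0.4974, -0.1104, 0.1415]
orientation: [2.903, 1.198, 0.003]
ft_force: [6.2, -1.6, -0.0]
grip_width: 0.5
finger_force: 2.6
t: 37.17
ee_pos: [0.4901, -0.1053, 0.1411]
orientation: [-2.944, -1.097, -0.003]
ft_force: [5.4, -1.6, -1.0]
grip_width: 0.501
finger_force: 2.4
t: 37.42
ee_pos: [0.4845, -0.0993, 0.1409]
orientation: [-2.98, -0.993, -0.001]
ft_force: [4.6, -1.2, -0.4]
grip_width: 0.498
finger_force: 1.9
0.09822322084914593 -141.79049242586137 [ 4.63801044 -1.20190533 -0.36303256] [-0.19578141 -0.7000866   0.03945861] -143.12754979821557
```

The force peaks and falls at the same hexagon phase as before (6.4 → 4.8 N by about −133°, 60° on from −73°). The socket did not move in between, so the screw is solid at its stop. I'll back off, clear and verify.

```bash
python3 -m inch '[{"x":0,"y":0.005,"z":0,"twist":0},{"x":0,"y":0.006,"z":0,"twist":0},{"x":0,"y":0.006,"z":0,"twist":0},{"x":0,"y":0,"z":0,"twist":0},{"x":0,"y":0,"z":-0.03,"twist":0},{"x":0,"y":0,"z":-0.04,"twist":0},{"x":0,"y":0,"z":-0.04,"twist":0},{"x":0,"y":0,"z":-0.04,"twist":0},{"x":0,"y":0.05,"z":0,"twist":0},{"x":0,"y":0.05,"z":0,"twist":0},{"x":0,"y":0.05,"z":0,"twist":0},{"x":0,"y":0.04,"z":0,"twist":0},{"x":0,"y":0,"z":0,"twist":0},{"x":0,"y":0,"z":0,"twist":0}]' 0.55
python3 - <<'E'
from h import *
im=grab_frame("side")[:,:,::-1];cv2.imwrite("pics/s16.png",im);t=grab_frame("top")[:,:,::-1];cv2.imwrite("pics/t16.png",t)
a=cv2.imread("pics/s15.png");d=np.abs(im.astype(int)-a).max(2)
print("side tip area")
for r in range(222,246,1):print(r,im[r,344:402:1].astype(int).mean(1).astype(int).tolist())
print(ctrl.observe()["ee_pos"])
S=np.array([.5617,-.0385,0])
for h in (-120,-130,-140):
  X=np.array([np.cos(np.radians(h)),np.sin(np.radians(h)),0]);print(h,[[proj(n,S+X*u+[0,0,z]).round(1).tolist() for u,z in((0,.159),(.06,.156),(.125,.15))] for n in("side","top")])
E
```

```text
t: 39.17
ee_pos: [0.6089, -0.2646, 0.2905]
orientation: [-2.978, -0.997, 0.001]
ft_force: [-0.2, 0.3, -0.4]
grip_width: 0.553
finger_force: 0.0
side tip area
222 [234, 233, 223, 222, 220, 208, 155, 214, 212, 223, 185, 233, 232, 231, 232, 232, 232, 232, 233, 232, 230, 231, 231, 231, 231, 232, 231, 232, 232, 231, 231, 231, 232, 232, 231, 231, 231, 231, 231, 231, 231, 231, 231, 231, 231, 231, 231, 231, 232, 231, 231, 231, 231, 231, 231, 231, 231, 231]
223 [232, 214, 206, 207, 211, 235, 235, 233, 220, 206, 154, 213, 210, 205, 227, 233, 233, 233, 233, 233, 231, 231, 232, 232, 232, 232, 232, 232, 231, 231, 231, 231, 231, 231, 231, 232, 231, 231, 231, 231, 231, 230, 230, 230, 231, 231, 232, 232, 232, 232, 232, 232, 232, 231, 231, 231, 231, 231]
224 [232, 220, 208, 208, 209, 228, 220, 206, 207, 218, 235, 234, 225, 196, 200, 212, 211, 212, 229, 234, 233, 231, 232, 232, 232, 232, 232, 232, 231, 231, 231, 231, 231, 231, 231, 232, 231, 231, 231, 232, 231, 231, 231, 231, 231, 231, 231, 231, 231, 231, 232, 232, 232, 231, 231, 231, 232, 232]
225 [232, 227, 222, 221, 203, 233, 220, 208, 208, 210, 22
[... 5775 characters left out ...]
8, 198, 199, 197, 198, 198, 199, 198, 197, 197, 196]
245 [127, 130, 127, 92, 83, 95, 117, 116, 118, 141, 140, 138, 138, 138, 139, 138, 138, 138, 139, 139, 139, 137, 143, 137, 136, 141, 139, 138, 138, 137, 146, 202, 201, 200, 200, 199, 199, 198, 197, 197, 199, 198, 197, 198, 196, 195, 196, 195, 195, 197, 198, 199, 200, 198, 198, 199, 200, 200]
[ 0.60888517 -0.26414531  0.29116598]
-120 [[[349.3, 238.6], [370.5, 232.2], [392.6, 226.2]], [[336.6, 242.4], [357.1, 254.1], [379.3, 266.7]]]
-130 [[[349.3, 238.6], [372.2, 235.0], [396.3, 231.9]], [[336.6, 242.4], [354.8, 257.4], [374.5, 273.8]]]
-140 [[[349.3, 238.6], [373.1, 237.9], [398.5, 238.0]], [[336.6, 242.4], [351.9, 260.4], [368.5, 279.9]]]
```

```bash
python3 - <<'E'
from h import *
t=cv2.imread("pics/t16.png").astype(int)
for r in range(256,284,1):print(r,t[r,346:384].mean(1).astype(int).tolist())
for tp in ((372,275.5),(373,275.5),(372,276.5)):print(tp,tri((398,233.8),tp))
E
```

```text
256 [142, 136, 122, 122, 117, 113, 113, 116, 135, 153, 159, 159, 156, 159, 136, 105, 108, 107, 109, 108, 105, 107, 121, 145, 152, 156, 156, 153, 155, 155, 156, 154, 156, 158, 151, 150, 149, 154]
257 [156, 152, 136, 127, 122, 122, 113, 114, 118, 135, 154, 158, 161, 159, 148, 130, 120, 108, 109, 107, 106, 104, 107, 132, 155, 154, 154, 157, 156, 156, 158, 155, 157, 159, 149, 138, 136, 147]
258 [150, 159, 152, 141, 126, 123, 120, 118, 114, 118, 136, 153, 161, 158, 158, 156, 142, 119, 106, 109, 106, 107, 102, 132, 155, 155, 151, 156, 154, 156, 157, 156, 155, 159, 158, 140, 134, 155]
259 [143, 154, 158, 157, 138, 126, 124, 118, 115, 111, 119, 134, 150, 161, 156, 154, 154, 133, 110, 110, 108, 108, 105, 120, 146, 152, 154, 157, 155, 149, 153, 158, 156, 161, 159, 142, 135, 152]
260 [147, 153, 160, 159, 156, 142, 129, 121, 122, 118, 112, 116, 131, 150, 154, 157, 156, 144, 121, 109, 107, 107, 107, 107, 132, 154, 153, 156, 156, 154, 154, 156, 158, 154, 155, 145, 136, 142]
261 [144, 150, 158, 162, 159, 154, 143, 126, 120, 118, 114, 110, 118, 126, 144, 154, 153, 155, 145, 121, 108, 109, 107, 118, 
[... 3923 characters left out ...]
, 158, 157, 131, 74, 45, 46, 44]
282 [158, 157, 157, 156, 159, 161, 160, 152, 157, 162, 158, 157, 155, 156, 158, 154, 156, 155, 154, 156, 158, 157, 149, 151, 155, 155, 157, 157, 154, 155, 160, 150, 132, 93, 42, 43, 48, 47]
283 [158, 160, 158, 159, 159, 162, 159, 156, 155, 158, 160, 157, 154, 158, 157, 156, 155, 154, 153, 157, 160, 158, 153, 152, 155, 144, 139, 138, 136, 136, 137, 126, 84, 49, 45, 46, 46, 47]
(372, 275.5) (array([ 0.475329  , -0.12856297,  0.15175937]), np.float64(0.003679710964599307))
(373, 275.5) (array([ 0.47583553, -0.13107273,  0.14928486]), np.float64(0.002572156826525582))
(372, 276.5) (array([ 0.47380714, -0.12793316,  0.15300557]), np.float64(0.0014058266263122575))
```

The long tip is at z ≈ 0.151 and 0.126 m from the screw's axis, so the key is home with a normal droop. The robot is clear of everything. Handing in.

```bash
python3 -c "
from station import ctrl
print(ctrl.sign_off())"
```

```text
the job is handed in; nothing more can be done
None
```

I handed the job in at about 39 s: the key is flipped, released and resting with its short end home. By push force and hexagon angle, not a direct reading, the screw is at its stop; the key slipped one flat over it, and I viewed 11 pictures (limit 10).

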